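# Change the specimen under the UV viewer

### The arm

A 7-joint arm with a two-finger parallel gripper is mounted at the origin on a cart in front of the work surface, level with it; the furniture and walls round the work are solid. World frame = base frame: x ahead of the robot, y to its left, z up, the work surface at z = 0. Lengths are in mm, angles in rad, forces in N, time in s.
With the tool pointing down it reaches from about 400 to 900 mm from the base axis. Payload 5.6 kg.
Tool frame: the origin (TCP) lies at the very end of the fingers, on their centre line; the grasp point (between the pads) lies 19 mm behind it (pinch_z is the distance from the TCP to the grasp point, in mm); z points along the fingers, y is the direction in which the jaws open and shut (so a half turn about z gives the same grasp; the last joint's range is limited). The gripper opens to 92 mm and grips with 3 to 60 N. Pads are 20 mm wide; open, the fingers measure 128 mm over their backs; the gripper's body (75 mm by 189 mm) begins 69 mm behind the grasp point.
Start: joints at [-1.159, 0.468, -0.012, 1.603, 0.006, 1.071, -0.056], TCP at [285.574, 583.915, 214.592] pointing down, gripper open.
Joint ranges: [-2.53, 2.53], [-0.31, 2.02], [-1.57, 1.55], [0.28, 2.44], [-1.29, 4.43], [0.15, 1.84], [-2.92, 2.92]. Speed limits (rad/s): [2.57, 2.57, 3.14, 3.14, 3.14, 3.14, 3.14].

### API

Orientations are given as a unit quaternion [x, y, z, w].
In Python, from station import * gives the robot as it stands.
- The arm moves only by the tool arm_command, never from a script. Its argument "deltas" is one flat list of numbers, 7 for each row, row after row: the shift along the world's x, y, z in cm, then the turn, a rotation vector about the world's x, y, z in degrees, then the opening, from 0 (shut) to 1 (fully open). In form: [dx, dy, dz, ax, ay, az, claw, dx, dy, dz, ax, ay, az, claw, ...]. A call has 1 to 8 rows; each row is the pose to reach, as a shift and turn from the pose commanded when the call began; what a row does not reach only later rows make up. A row lasts 1/10 s, in which the tool goes at most 50 mm and 8.59 degrees, less where a joint would pass 70% of its speed; a pose out of reach is approached as far as the arm can. A call with a gripper value outside its range is refused whole. The fingers move at their own pace and stop on an object; "force" is the grip in N (left out, the last holds). Time passes only in rows, so rows that repeat a pose let the fingers close. It gives the time, the measured TCP pose, the force and the opening at its end, in the units of the state.
- get_state(): the state, without advancing time (a new reading comes with each control period).
- camera(name): name is "side" or "top"; returns the picture (384x512x3 uint8, red, green, blue); there is no depth.
- get_calibration(name): a dict with "fov_y" (degrees; the focal length in pixels is half the picture's height over the tangent of half this angle, whatever the lens; pixels are square), "cx", "cy" (the principal point, pixels), "k1" (the pictures are not rectified: a ray, as slopes to the right and down, at radius r is drawn at 1 + k1 r^2 times it, then the intrinsics apply), "rvec" (rotation vector, rad) and "tvec" (3), from world to camera coordinates, as OpenCV has them. Camera axes: x right, y down, z forward; pixel columns grow to the right and rows downward; lengths in mm; the calibration is good to about 2 mm. A picture is of the moment at which its call begins. get_calibration takes no time and is no camera call.
- hand_in(): hands the job in, once; it reports no verdict.
The state is a dict: "time": time; "joints": joint angles; "joint_vel": joint speeds; "effort": joint torques, N m; "tcp_pos": TCP position; "tcp_rot": TCP orientation; "force": force on the tool from outside, world axes, zero at the start; "moment": the same for the moment, N m; "gripper_width": opening from 0.0 (shut) to 1.0 (fully open).
Only numpy, scipy, OpenCV 4.12 (cv2) and the standard library are available. Lean on these libraries where they do the work, as an engineer would, in place of code of your own. Each camera call takes 0.05 s, during which the arm holds its last target.

### The job

The specimen viewer is on white light with the brown jasper on its stage. Turn its rotary switch to off before reaching under the lamp, put the jasper in the empty open glass dish and lay the dark-blue sodalite in the middle of the ring on the stage, then turn the switch on to UV (the violet dot) and leave it clicked home. Do not knock the lamp, and leave the bright-blue azurite and the grey galena where they lie.

Things in the scene. Friction and masses are not known exactly. Their poses are not given: they have to be found in the camera images.
- viewer: Light-grey specimen viewer, fixed on the bench, turned up to 0.2 rad: base plate 275 x 320 x 18 mm (x by y); origin under the base centre, x to its back, y to its left, z up. Right: round black stage, 100 mm across, centred at y -95 mm. Left: console. A 22 mm steel column at x +112, y -95 mm carries the lamp head over the stage.
- console (a point): Middle of the console's sloping front face, at viewer (-74, +95, 73) mm, axes as the viewer's. The console spans viewer y +33 to +157 mm; its front slopes at 30 degrees from 42 mm high at x -126 mm up to 102 mm at x -22 mm, then it is flat, 105 mm high, to x +76 mm.
- stage (a point): Centre of the stage's flat top, 50 mm above the bench, axes as the viewer's; a thin white ring 60 mm across is engraved round it. The lamp head hangs 190 mm above it, so a hand must come in leaning back 20 to 45 degrees, from over the front edge of the base.
- lamp: Lamp head, fixed box, origin at its underside straight above the stage centre, 240 mm above the bench, axes as the viewer's. It spans 20 mm before (x) to 72 mm behind the stage centre, 62 mm to either side (y), 48 mm high; a bracket joins it to the column. Not to be knocked.
- lamp_switch (a joint): Angle of the rotary switch, rad, growing clockwise as seen facing its panel. Sprung detents: -1.047 white light (white dot, left), 0 off (open circle, up the slope), +1.047 UV (violet dot, right); stops at +-1.13. Released, it snaps to the nearest detent. Turning takes up to about 0.08 N m.
- switch_grip (a point): Grip point on the switch's turning axis, 31 mm out of the panel. Black bar handle 52 x 13.5 mm, standing 6 to 38 mm out of the panel, on a round foot 49 mm across that stands 9 mm out. The point turns with it: x along the bar to its white-lined pointer end, y across the bar, z out of the panel (30 degrees from vertical, leaning to viewer -x).
- jasper: Brown mottled stone, 26 x 30 x 18 mm (own x, y, z), about 25 g; origin at the centre of its underside. At the start it lies on the stage. Best gripped across its x.
- sodalite: Very dark-blue stone, 25 x 30 x 25 mm (own x, y, z), about 30 g; origin at the centre of its underside. At the start it lies in one of the dishes. Best gripped across its x.
- dish_11: The one empty glass dish without a lid, clear, 103 mm across, wall 16 mm high and up to 8 mm thick, floor 2 mm; origin at the centre of its underside. Loose. The dishes that hold sodalite, azurite and galena are like it; they change places.
- azurite: Bright-blue stone, 26 x 32 x 18 mm, in its dish; origin at the centre of its underside. To be left alone.
- galena_rock: Light-grey metallic stone, 30 x 36 x 21 mm, in its dish; origin at the centre of its underside. To be left alone.

How it is judged:
By the outcome, as a careful person would: the job done as asked, in the order asked, and still so for the second after the job is handed in, with the robot touching nothing.
It also fails if it takes over 69 s, if anything falls off the work surface, if the arm or the gripper's body presses on something with over 40 N, if the wrist force passes 120 N, or if a joint passes its speed limit or range.

## Working session

There is one attempt and no reset: what is moved stays moved. The work goes in short steps, Python scripts to look and compute and a tool call to move; the robot and the scene stay as the last step left them, time stands still between calls to the robot, and variables do not carry over. Pictures are saved under pics/ and viewed, and the job is handed in when it is done.

Besides the shell and the picture viewer there is one more tool, called after "Call:" by a JSON object that holds its "fn" and its "kwargs", one argument or row to a line. arm_command: Moves the arm, as the interface text tells. Its arguments: {"type":"object","properties":{"deltas":{"type":"array"},"force":{"type":"number"}},"required":["deltas"]}

```bash
ls; mkdir -p pics
python3 - <<'E'
from station import *
import cv2,numpy as np
print(get_state())
for n in("side","top"):
    im=camera(n);cv2.imwrite(f"pics/{n}0.png",im[:,:,::-1]);print(n,get_calibration(n))
E
```

```text
pics
{'time': 0.0, 'joints': array([-1.15898398,  0.46835618, -0.01161883,  1.60363066,  0.00597506,
        1.07140153, -0.05631829]), 'joint_vel': array([ 0.00129208, -0.0015381 ,  0.00044707,  0.00063847, -0.00200758,
        0.00195389,  0.00125831]), 'effort': array([-8.89259627e-04, -5.20582223e+01, -1.32331680e-02, -2.43757296e+01,
       -5.67651994e-02,  1.72262429e-02,  1.57195473e-04]), 'tcp_pos': array([285.32977741, 583.36932019, 213.6510621 ]), 'tcp_rot': array([ 2.25490069e-01,  9.74245069e-01, -8.67244417e-04, -1.52204893e-04]), 'force': array([-0.53806254, -0.16312216, -0.86003156]), 'moment': array([-0.02014278, -0.01751104,  0.03771828]), 'gripper_width': 1.0010147315580709}
side {'fov_y': 42.29379637455367, 'cx': 261.0295480172439, 'cy': 192.48245663304883, 'k1': -0.07325088467955711, 'rvec': array([ 0.1516231 , -2.54597507,  1.68922129]), 'tvec': array([ 561.46706421,  185.89104769, 1389.8706095 ])}
top {'fov_y': 51.7901105652131, 'cx': 259.96909126883975, 'cy': 189.29372218740465, 'k1': -0.008764828003325242, 'rvec': array([ 2.18366527, -2.15646963,  0.11982723]), 'tvec': array([ -22.88192123,  568.89601628, 1179.65151129])}
```

View pics/side0.png

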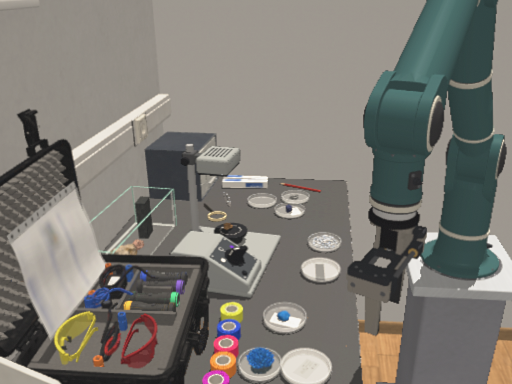

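View pics/top0.png

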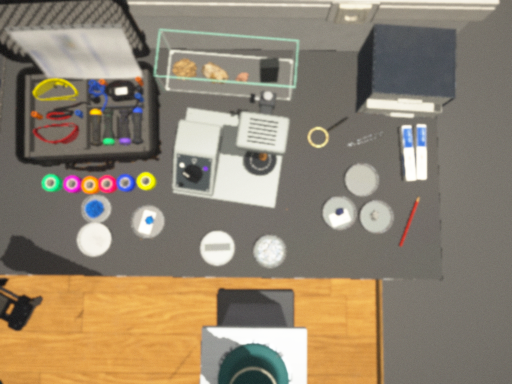

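The top view has the viewer at about (235,155). Stones are in dishes at (340,212) dark and (150,221) blue, and there are other dishes at (362,180), (376,217), (218,248), (270,251) and (95,240). I'll enlarge these.

Run:
```python
import cv2,numpy as np
t=cv2.imread("pics/top0.png");s=cv2.imread("pics/side0.png")
def c(im,x0,y0,x1,y1,k,n): cv2.imwrite(f"pics/{n}.png",cv2.resize(im[y0:y1,x0:x1],None,fx=k,fy=k,interpolation=cv2.INTER_CUBIC))
c(t,300,150,430,245,6,"t_right");c(t,165,100,295,210,5,"t_view");c(t,70,175,300,280,3.4,"t_left")
c(s,170,140,345,300,3.7,"s_view");c(s,225,200,345,384,3.2,"s_left")
```

```text
(no output)
```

View pics/t_right.png

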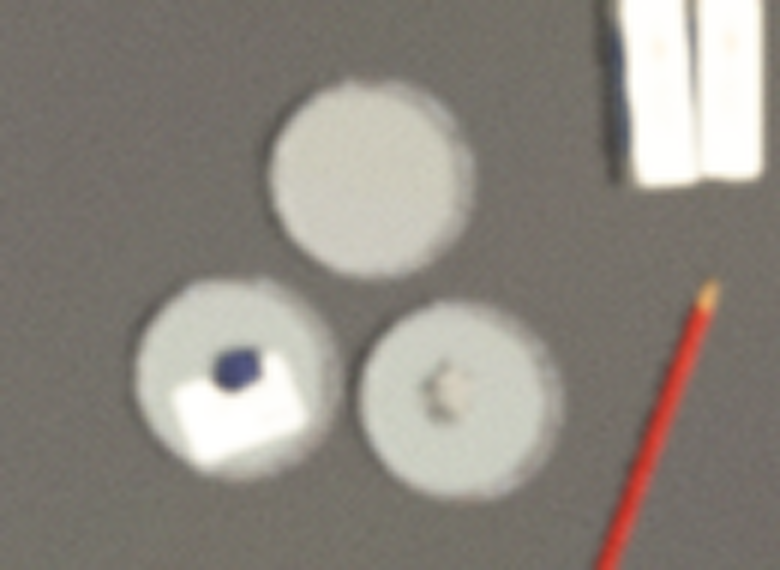

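View pics/t_view.png

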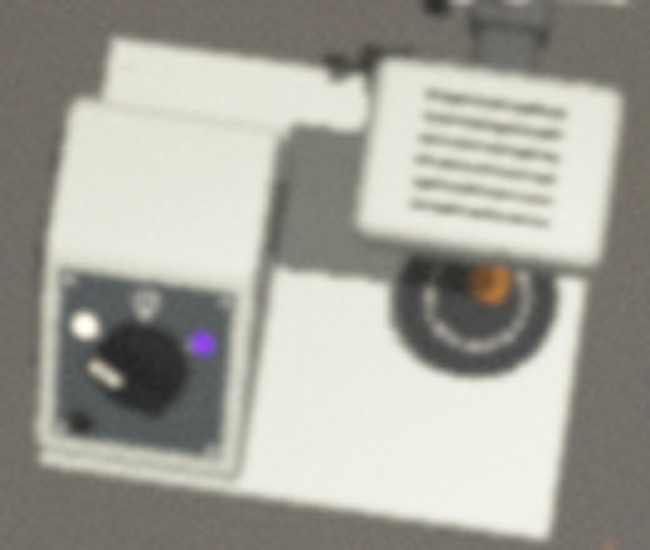

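View pics/t_left.png

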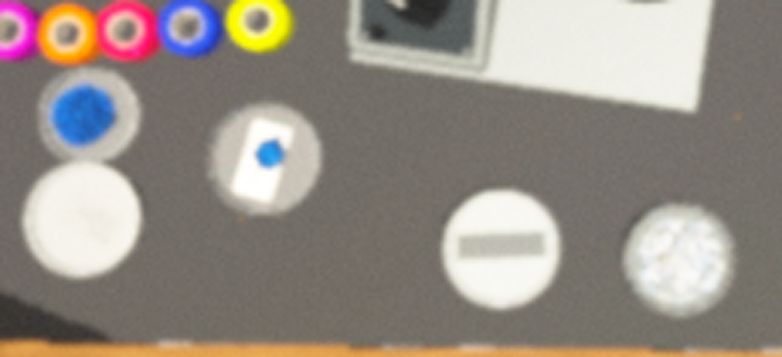

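View pics/s_view.png

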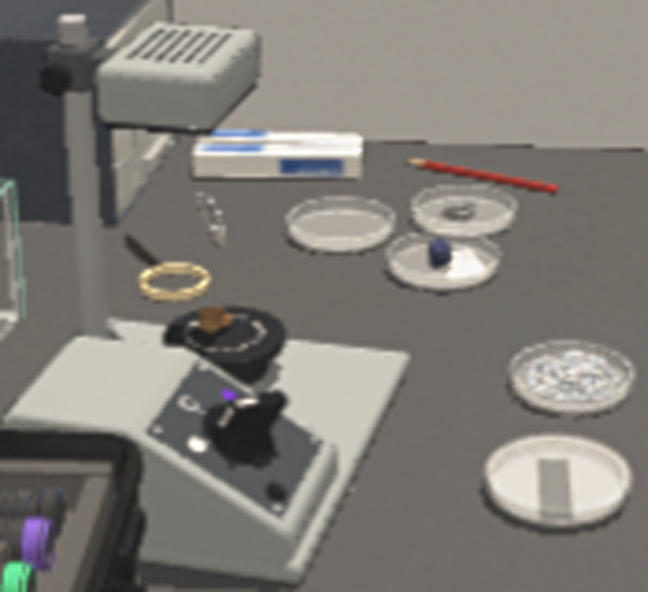

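View pics/s_left.png

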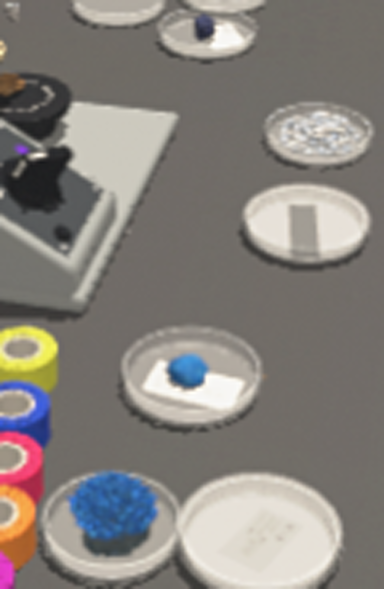

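The empty open dish is at top (362,180) and side (262,200). Sodalite is at top (339.5,211.5), galena at (376,217), and jasper at (263,157), partly under the lamp and behind the ring's middle. The switch points to the white dot. Next I measure.

```bash
cat > h.py <<'E'
from station import *
import cv2,numpy as np
from scipy.spatial.transform import Rotation as R
def cal(n):
    c=get_calibration(n);f=192/np.tan(np.radians(c['fov_y']/2))
    K=np.array([[f,0,c['cx']],[0,f,c['cy']],[0,0,1]]);D=np.array([c['k1'],0,0,0,0.]);Rm=cv2.Rodrigues(c['rvec'])[0]
    return K,D,Rm,np.array(c['tvec']).ravel(),np.array(c['rvec'])
C={n:cal(n) for n in("side","top")}
def ray(n,uv):
    K,D,Rm,t,_=C[n];p=cv2.undistortPoints(np.array([[uv]],float),K,D)[0,0]
    d=Rm.T@np.array([p[0],p[1],1]);return -Rm.T@t,d/np.linalg.norm(d)
def onz(n,uv,z):
    o,d=ray(n,uv);return o+d*(z-o[2])/d[2]
def tri(a,b):  # top uv, side uv
    o1,d1=ray("top",a);o2,d2=ray("side",b)
    s=np.linalg.lstsq(np.c_[d1,-d2],o2-o1,rcond=None)[0]
    p,q=o1+s[0]*d1,o2+s[1]*d2;return (p+q)/2,np.linalg.norm(p-q)
def proj(n,P):
    K,D,Rm,t,rv=C[n];return cv2.projectPoints(np.array(P,float).reshape(-1,3),rv,t,K,D)[0][:,0]
def blob(im,mask,box):
    m=np.zeros(mask.shape,bool);x0,y0,x1,y1=box;m[y0:y1,x0:x1]=mask[y0:y1,x0:x1]
    n,l,s,c=cv2.connectedComponentsWithStats(m.astype(np.uint8));i=1+np.argmax(s[1:,4])
    return c[i],s[i],l==i
E
python3 - <<'E'
from h import *
np.set_printoptions(precision=1,suppress=True)
t=cv2.imread("pics/top0.png");s=cv2.imread("pics/side0.png")
T=lambda x,y,k,ox,oy:(ox+x/k-.5+.5/k,oy+y/k-.5+.5/k)
tv=lambda x,y:T(x,y,5,165,100);sv=lambda x,y:T(x,y,3.7,170,140);tr=lambda x,y:T(x,y,6,300,150)
for n,a,b in [("fr base",tv(548,538),sv(408,352)),("violet",tv(203,343),sv(230,396)),("white",tv(86,326),sv(199,444)),("jasper",tv(490,280),sv(214,320)),
  ("ring c",tv(479,303),sv(223,331)),("sodal",tr(237,369),sv(439,252)),("dish",tr(372,178),sv(341,224)),("lampFR top",tv(601,266),sv(131,84)) , ("open",tv(147,305),sv(190,403))]:
    print(n,np.array(a),*tri(a,b),"top@0",onz("top",a,0))
for n,z,uv in [("FL",18,tv(40,463)),("FR",18,tv(548,538)),("BL",18,tv(112,40))]: print(n,onz("top",uv,z))
hs=lambda im:cv2.cvtColor(im,cv2.COLOR_BGR2HSV)
for n,im in(("top",t),("side",s)):
    h=hs(im)
    for nm,box,lo,hi in [("jas",{"top":(240,140,285,180),"side":(215,215,250,240)}[n],(5,90,50),(22,255,255)),
       ("sod",{"top":(325,200,355,230),"side":(280,200,300,217)}[n],(110,70,0),(135,255,170))]:
        c,st,m=blob(im,cv2.inRange(h,lo,hi)>0,box);print(n,nm,c,st, cv2.minAreaRect(np.argwhere(m)[:,::-1].astype(np.float32)))
E
```

```text
fr base [274.2 207.2] [515.9 -60.3  16.8] 0.4013014441071481 top@0 [516.7 -61.    0. ]
violet [205.2 168.2] [623.6 146.1  83.7] 0.16995999856628652 top@0 [636.9 157.4   0. ]
white [181.8 164.8] [632.4 214.9  84.3] 0.671071899158985 top@0 [646.8 231.4   0. ]
jasper [262.6 155.6] [668.5 -22.3  57.4] 0.022763564941302446 top@0 [679.6 -22.9   0. ]
ring c [260.4 160.2] [657.9 -15.6  51.1] 4.655791387070104 top@0 [664.7 -16.1   0. ]
sodal [339.1 211.1] [ 506.2 -260.3   16.1] 0.01076606463537977 top@0 [ 507.1 -263.7    0. ]
dish [361.6 179.2] [ 606.7 -333.4    8. ] 0.8500658484717512 top@0 [ 608.2 -335.5    0. ]
lampFR top [284.8 152.8] [689.6 -69.3 233.5] 93.57780049517248 top@0 [689.5 -93.1   0. ]
open [194.  160.6] [644.7 177.9  94.5] 1.4198341504056642 top@0 [660.7 193.4   0. ]
FL [557.9 253.5  18. ]
FR [515.6 -60.2  18. ]
BL [826.6 217.6  18. ]
top jas [262.7 156.3] [259 153   9   8  55] ((263.0, 156.5), (8.0, 7.0), 0.0)
top sod [339.1 211.2] [337 209   5   5  17] ((339.10003662109375, 211.20004272460938), (3.130495071411133, 4.4721360206604), 63.43495178222656)
side jas [227.4 225.9] [224 223   9   7  47] ((228.0, 226.0), (6.0, 8.0), 90.0)
side sod [288.3 207.8] [287 206   4   5  13] ((288.5, 208.0), (4.0, 3.0), 90.0)
```

```bash
cat >> h.py <<'E'
YAW=-0.133
def viewer():
    # least squares over measured corners / dots (world xy vs viewer xy)
    M=np.array([[515.8,-60.2],[557.9,253.5],[826.6,217.6],[628.0,180.5],[657.9,-15.6]])
    V=np.array([[-137.5,-160],[-137.5,160],[137.5,160],[-74+20*.866,95],[0,-95]])
    a,b=M-M.mean(0),V-V.mean(0);yaw=np.arctan2((b[:,0]*a[:,1]-b[:,1]*a[:,0]).sum(),(a*b).sum())
    Rz=R.from_euler('z',yaw);o=M.mean(0)-Rz.as_matrix()[:2,:2]@V.mean(0)
    return yaw,np.array([*o,0]),Rz,M-(V@Rz.as_matrix()[:2,:2].T+o)
yaw,O,Rz,res=viewer()
W=lambda v:O+Rz.apply(v)
def ori(lean,ang,flip=0):
    """tool orientation leaning back 'lean' deg; jaw axis across bar at switch angle ang(deg, cw)"""
    l=np.radians(lean);z=np.array([np.sin(l),0,-np.cos(l)])
    up=np.array([np.cos(l),0,np.sin(l)]);left=np.array([0,1,0.])
    a=np.radians(ang);p=np.cos(a)*up-np.sin(a)*left   # pointer
    y=np.cos(a)*left+np.sin(a)*up
    if flip:y=-y
    x=np.cross(y,z);return Rz*R.from_matrix(np.c_[x,y,z])
def plan(P,Q,dev=None):
    s=get_state();q=R.from_quat(s['tcp_rot']);
    rv=(Q*q.inv()).as_rotvec(degrees=True)
    print("shift cm",np.round((np.array(P)-s['tcp_pos'])/10,2),"rot",np.round(rv,1),"ang",round(np.linalg.norm(rv),1))
E
python3 - <<'E'
from h import *
np.set_printoptions(precision=1,suppress=True)
print(yaw,O,"\n",res)
print("stage",W([0,-95,50]),"grip",W([-89.5,95,99.8]))
for n in C: print(n,"stage",proj(n,W([0,-95,50])),"grip",proj(n,W([-89.5,95,99.8])),"lampFront",proj(n,[W([-20,-33,240]),W([-20,-157,240])]))
print("jasper side@59",onz("side",(227.4,225.9),59),"top@59",onz("top",(262.7,156.3),59))
a,b=ray("side",(227.4,225.9)),0
q=ori(30,-60);print(q.as_matrix())
Pg=W([-89.5,95,99.8]);zi=q.as_matrix()[:,2];print("TCP grip",Pg+17*zi,"pre",Pg-63*zi)
plan(Pg-63*zi,q);plan(Pg-63*zi,ori(30,-60,1))
# dish outline
t=cv2.imread("pics/top0.png");g=cv2.cvtColor(t,cv2.COLOR_BGR2GRAY)
for n,x,y in(("empty",362,180),("sod",340,212),("gal",376,217)):
    m=(cv2.GaussianBlur(g,(3,3),0)>125)[y-25:y+25,x-25:x+25]
    m2=np.zeros(g.shape,bool);m2[y-25:y+25,x-25:x+25]=m
    yx=np.argwhere(m2&(np.hypot(*(np.indices(g.shape)[::-1]-np.array([x,y])[:,None,None]))<18))
    (c,r)=cv2.minEnclosingCircle(yx[:,::-1].astype(np.float32));print(n,c,r,onz("top",c,2),len(yx))
E
```

```text
-0.13351602298521845 [671.5  78.3   0. ] 
 [[ 1.9  1.8]
 [ 1.4 -1.7]
 [-2.4 -0.9]
 [ 0.1  0.5]
 [-0.9  0.3]]
stage [658.8 -15.9  50. ] grip [595.4 184.3  99.8]
side stage [[230.4 229.5]] grip [[239.7 249. ]] lampFront [[227.5 177.4]
 [241.1 162.4]]
top stage [[260.4 159.2]] grip [[190.9 176.8]] lampFront [[235.8 149.9]
 [283.9 156.9]]
jasper side@59 [668.4 -20.6  59. ] top@59 [666.1 -22.6  59. ]
[[-0.5 -0.7  0.5]
 [-0.8  0.6 -0.1]
 [-0.3 -0.4 -0.9]]
TCP grip [603.8 183.2  85.1] pre [564.2 188.5 154.4]
shift cm [ 27.9 -39.5  -5.9] rot [-23.6 -22.1  76.5] ang 83.1
shift cm [ 27.9 -39.5  -5.9] rot [ 23.4 -25.1 -99. ] ang 104.8
empty (361.8333435058594, 179.5) 17.51992416381836 [ 607.2 -335.8    2. ] 958
sod (339.93182373046875, 212.0) 17.858257293701172 [ 504.2 -265.9    2. ] 933
gal (376.60870361328125, 216.6086883544922) 17.530254364013672 [ 491.2 -380.2    2. ] 945
```

Call:
{"fn": "arm_command", "kwargs": {
  "deltas": [2.3,-3.3,0.5,-2,-1.8,6.4,1,4.6,-6.6,1,-4,-3.7,12.8,1,7,-9.9,1,-6,-5.5,19,1,9.3,-13.2,1,-8,-7.4,25.5,1,11.6,-16.5,1,-10,-9.2,32,1,14,-19.8,1,-12,-11,38,1,16.3,-23,1,-14,-13,44.5,1,18.6,-26.3,1,-15.7,-14.7,51,1]
}}

```text
time: 0.9
tcp_pos: [472.0, 319.9, 224.3]
tcp_rot: [-0.22, 0.959, -0.101, 0.15]
force: [0.6, 0.4, -1.0]
gripper_width: 1.0
```

Run:
```python
from h import *
s=get_state();print(np.round(s['joints'],2),s['tcp_pos'],s['force'])
plan([564.2,188.5,154.4],ori(30,-60))
```

```text
[-0.87  0.25  0.02  1.95  0.45  0.86  0.89] [471.97209582 319.87236813 224.2659159 ] [ 0.57023923  0.38218537 -0.98650962]
shift cm [  9.22 -13.14  -6.99] rot [-7.8 -7.5 25.2] ang 27.4
```

Call:
{"fn": "arm_command", "kwargs": {
  "deltas": [2,-3,0,-2,-1.9,6.3,1,4.5,-6.5,-1,-4,-3.8,12.6,1,7,-10,-3,-6,-5.7,19,1,9.2,-13.1,-5,-7.8,-7.5,25.2,1,9.2,-13.1,-7,-7.8,-7.5,25.2,1,9.2,-13.1,-7,-7.8,-7.5,25.2,1]
}}

```text
time: 1.5
tcp_pos: [562.1, 187.4, 151.8]
tcp_rot: [-0.423, 0.869, -0.145, 0.212]
force: [-0.5, 0.4, 0.0]
gripper_width: 0.999
```

Run:
```python
from h import *
s=get_state();print(np.round(s['joints'],2),s['tcp_pos'],s['force'])
plan([564.2,188.5,154.4],ori(30,-60));plan([603.8,183.2,85.1],ori(30,-60))
for n in("side","top"):
    im=camera(n)[:,:,::-1];b=(150,120,300,300) if n=="side" else (150,100,300,230)
    cv2.imwrite(f"pics/{n}1.png",cv2.resize(im[b[1]:b[3],b[0]:b[2]],None,fx=3,fy=3,interpolation=cv2.INTER_CUBIC))
```

```text
[-0.69  0.29  0.15  2.17  0.82  0.39  1.2 ] [562.12983966 187.40496116 151.77408798] [-0.53699803  0.39460753  0.0451682 ]
shift cm [0.21 0.11 0.26] rot [ 0.1 -0.3  0.4] ang 0.5
shift cm [ 4.17 -0.42 -6.67] rot [ 0.1 -0.3  0.4] ang 0.5
```

View pics/side1.png

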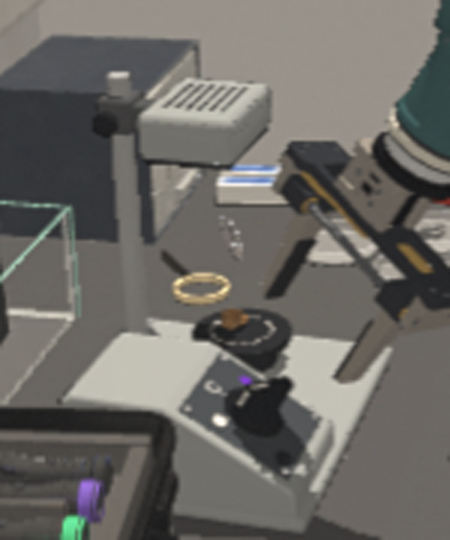

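View pics/top1.png

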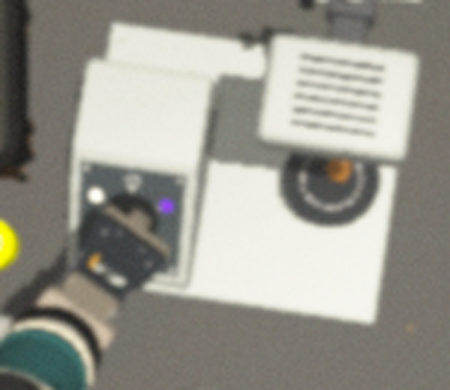

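Run:
```python
from h import *
s=get_state();M=R.from_quat(s['tcp_rot']).as_matrix();p=s['tcp_pos'];print(M.round(2))
for n,b in(("side",(150,120)),("top",(150,100))):
    for k in(-46,46): print(n,k,((proj(n,p+k*M[:,1])-b)*3).round(), ((proj(n,p+k*M[:,1]-88*M[:,2])-b)*3).round())
    # bar ends, pointer at -60, 38 and 20mm out
    q=ori(30,-60).as_matrix();c=W([-74,95,73]);x=q[:,0];zo=-q[:,2]
    print("bar ends",((proj(n,[c+38*zo+26*x,c+38*zo-26*x])-b)*3).round())
```

```text
[[-0.55 -0.67  0.49]
 [-0.8   0.6  -0.07]
 [-0.25 -0.43 -0.87]]
side -46 [[272. 297.]] [[321. 217.]]
side 46 [[338. 374.]] [[391. 294.]]
bar ends [[293. 377.]
 [252. 386.]]
top -46 [[132. 221.]] [[109. 259.]]
top 46 [[ 78. 292.]] [[ 51. 335.]]
bar ends [[144. 249.]
 [ 99. 217.]]
```

Call:
{"fn": "arm_command", "kwargs": {
  "deltas": [1,-0.1,-1.6,0,0,0,1,2,-0.2,-3.2,0,0,0,1,3,-0.3,-4.8,0,0,0,1,3.7,-0.4,-5.9,0,0,0,1,4.1,-0.4,-6.5,0,0,0,1,4.1,-0.4,-6.5,0,0,0,1]
}}

```text
time: 2.2
tcp_pos: [604.9, 187.2, 89.8]
tcp_rot: [-0.424, 0.868, -0.144, 0.215]
force: [0.1, 0.3, -0.1]
gripper_width: 1.001
```

Run:
```python
from h import *
s=get_state();print(s['time'],s['tcp_pos'],s['force'])
plan([603.8,183.2,85.1],ori(30,-60))
```

```text
2.2 [604.9158463  187.19228023  89.80669427] [ 0.11444765  0.28839683 -0.08260128]
shift cm [-0.11 -0.4  -0.47] rot [-0.1  0.   0.2] ang 0.3
```

Call:
{"fn": "arm_command", "kwargs": {
  "deltas": [-0.1,-0.3,-0.4,0,0,0,1,-0.1,-0.3,-0.4,0,0,0,1,-0.1,-0.3,-0.4,0,0,0,1]
}}

```text
time: 2.5
tcp_pos: [603.5, 183.1, 86.1]
tcp_rot: [-0.424, 0.868, -0.144, 0.215]
force: [0.3, -0.6, 0.3]
gripper_width: 0.999
```

Run:
```python
from h import *
s=get_state();print(s['time'],s['tcp_pos'],s['force'])
plan([603.8,183.2,85.1],ori(30,-60))
```

```text
2.5 [603.47443203 183.05140134  86.07402104] [ 0.26403748 -0.56085214  0.27833616]
shift cm [ 0.03  0.01 -0.1 ] rot [-0.1  0.   0.3] ang 0.3
```

Positioned. Closing on the bar.

Call:
{"fn": "arm_command", "kwargs": {
  "deltas": [0,0,0,0,0,0,0.5,0,0,0,0,0,0,0.3,0,0,0,0,0,0,0.2,0,0,0,0,0,0,0.1,0,0,0,0,0,0,0.08,0,0,0,0,0,0,0.05,0,0,0,0,0,0,0.05,0,0,0,0,0,0,0.05],
  "force": 15
}}

```text
time: 3.3
tcp_pos: [603.6, 182.9, 85.6]
tcp_rot: [-0.424, 0.868, -0.144, 0.215]
force: [-0.3, 0.5, -0.1]
gripper_width: 0.328
```

Run:
```python
from h import *
s=get_state();print(s['time'],s['tcp_pos'],s['force'],s['moment'],s['gripper_width']*92)
a=ori(30,-60);b=ori(30,0);print((b*a.inv()).as_rotvec(degrees=True))
# where bar axis sits vs tool: if axis at Pg, TCP shift in rotation
```

```text
3.3 [603.55166303 182.92908457  85.55275308] [-0.32547031  0.53893606 -0.05157263] [0.16230702 0.52492362 0.0078828 ] 30.21529463911741
[ 29.73299907  -3.99359066 -51.96152423]
```

Call:
{"fn": "arm_command", "kwargs": {
  "deltas": [0,0,0,0,0,0,0.05,0,0,0,0,0,0,0.05,0,0,0,0,0,0,0.05,0,0,0,0,0,0,0.05]
}}

```text
time: 3.7
tcp_pos: [602.7, 183.8, 85.0]
tcp_rot: [-0.424, 0.868, -0.143, 0.215]
force: [-3.2, 2.4, -1.4]
gripper_width: 0.151
```

Run:
```python
from h import *
s=get_state();print(s['time'],s['tcp_pos'],s['force'],s['moment'],s['gripper_width']*92)
```

```text
3.7 [602.68890692 183.76127433  85.0326603 ] [-3.19974916  2.37164564 -1.41723442] [0.64479698 1.35755671 0.18541154] 13.893453593072874
```

Call:
{"fn": "arm_command", "kwargs": {
  "deltas": [0,0,0,3.7,-0.5,-6.5,0.05,0,0,0,7.4,-1,-13,0.05,0,0,0,11.1,-1.5,-19.5,0.05,0,0,0,14.8,-2,-26,0.05,0,0,0,18.6,-2.5,-32.5,0.05,0,0,0,22.3,-3,-39,0.05,0,0,0,26,-3.5,-45.5,0.05,0,0,0,29.7,-4,-52,0.05]
}}

```text
time: 4.5
tcp_pos: [601.9, 186.1, 84.4]
tcp_rot: [0.068, 0.964, -0.015, 0.257]
force: [-3.9, 6.0, -5.4]
gripper_width: 0.146
```

Run:
```python
from h import *
s=get_state();print(s['time'],s['joints'].round(2),s['tcp_pos'],s['force'],s['moment'],s['gripper_width']*92)
plan(s['tcp_pos'],ori(30,0))
```

```text
4.5 [-0.88  0.49  0.45  2.14  0.68  0.16  0.26] [601.93545349 186.05222557  84.44302445] [-3.88959563  5.95112865 -5.36182488] [1.41473755 1.90624511 0.7245348 ] 13.46604125014935
shift cm [0. 0. 0.] rot [-0.4 -0.1  0.3] ang 0.5
```

Call:
{"fn": "arm_command", "kwargs": {
  "deltas": [0,0,0,0,0,0,0.6,0,0,0,0,0,0,0.6,0,0,0,0,0,0,0.6,-0.5,0.1,0.9,0,0,0,0.6,-1.5,0.2,2.6,0,0,0,0.6,-2.5,0.3,4.3,0,0,0,0.6,-3.5,0.4,6.0,0,0,0,0.6,-4.5,0.5,9.0,0,0,0,0.6]
}}

```text
time: 5.3
tcp_pos: [557.2, 186.9, 175.7]
tcp_rot: [0.067, 0.964, -0.018, 0.257]
force: [0.3, 1.1, -0.6]
gripper_width: 0.602
```

Run:
```python
from h import *
s=get_state();print(s['time'],s['joints'].round(2),s['tcp_pos'],s['force'],s['gripper_width']*92)
for n in("side","top"):
    im=camera(n)[:,:,::-1];b=(150,120,300,300) if n=="side" else (150,100,300,230)
    cv2.imwrite(f"pics/{n}2.png",cv2.resize(im[b[1]:b[3],b[0]:b[2]],None,fx=3,fy=3,interpolation=cv2.INTER_CUBIC))
```

```text
5.3 [-0.9   0.25  0.38  2.18  0.63  0.39  0.34] [557.22057541 186.93071423 175.71285417] [ 0.29991144  1.08899409 -0.60549298] 55.39526932402339
```

View pics/side2.png

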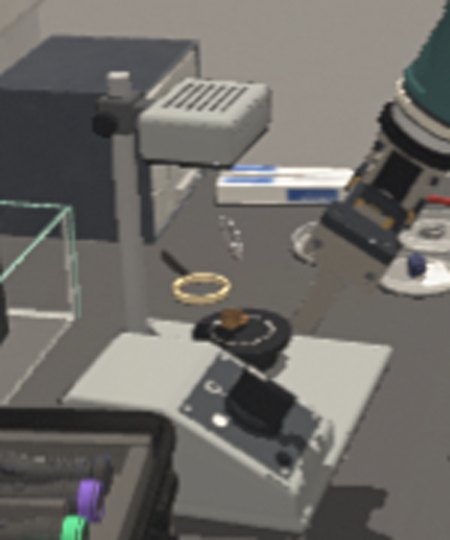

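View pics/top2.png

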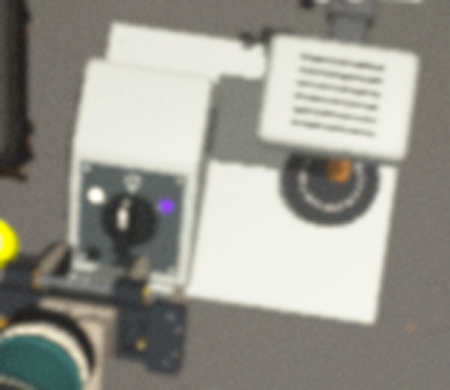

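Call:
{"fn": "arm_command", "kwargs": {
  "deltas": [0.5,-4,0,0,0,0,0.6,1.3,-8.5,0,0,0,0,0.6,2.5,-13,0,0,0,0,0.6,4,-17,0,0,0,0,0.6,5.6,-20.1,-0.6,0,0,0,0.6,5.6,-20.1,-1.2,0,0,0,0.6,5.6,-20.1,-1.2,0,0,0,0.6]
}}

```text
time: 6.1
tcp_pos: [613.7, -15.6, 162.4]
tcp_rot: [0.069, 0.964, -0.018, 0.257]
force: [-0.9, 1.2, 0.4]
gripper_width: 0.601
```

Run:
```python
from h import *
s=get_state();print(s['time'],s['joints'].round(2),s['tcp_pos'],s['force'],s['gripper_width']*92)
plan([672.4,-22,59],ori(30,0));plan([672.4,-22,59],ori(27,0))
```

```text
6.1 [-0.25  0.27  0.19  2.17  0.31  0.21  1.06] [613.7192849  -15.56082704 162.40602112] [-0.87775381  1.17929218  0.36753014] 55.31535283191922
shift cm [  5.87  -0.64 -10.34] rot [-0.1 -0.2  0.6] ang 0.6
shift cm [  5.87  -0.64 -10.34] rot [0.3 2.8 0.6] ang 2.9
```

Call:
{"fn": "arm_command", "kwargs": {
  "deltas": [0.8,-0.1,-1.5,0,0,0.3,0.6,1.7,-0.2,-3,0,0,0.6,0.6,2.5,-0.3,-4.5,0,0,0.6,0.6,3.4,-0.4,-6,0,0,0.6,0.6,3.4,-0.4,-6,0,0,0.6,0.6]
}}

```text
time: 6.6
tcp_pos: [648.4, -13.8, 102.7]
tcp_rot: [0.06, 0.964, -0.015, 0.257]
force: [1.2, -0.6, 0.5]
gripper_width: 0.601
```

Run:
```python
from h import *
s=get_state();print(s['time'],s['joints'].round(3),s['tcp_pos'],s['force'],s['gripper_width']*92)
plan([672.4,-22,59],ori(30,0))
for n in("side","top"):
    im=camera(n)[:,:,::-1];b=(150,120,300,300) if n=="side" else (150,100,300,230)
    cv2.imwrite(f"pics/{n}3.png",cv2.resize(im[b[1]:b[3],b[0]:b[2]],None,fx=3,fy=3,interpolation=cv2.INTER_CUBIC))
```

```text
6.6 [-0.027  0.434 -0.064  2.108  0.97   0.152  0.436] [648.35910209 -13.78426938 102.72294313] [ 1.21673124 -0.62777046  0.5252712 ] 55.25957348681176
shift cm [ 2.4  -0.82 -4.37] rot [-0.1 -0.1 -0.6] ang 0.6
```

View pics/side3.png

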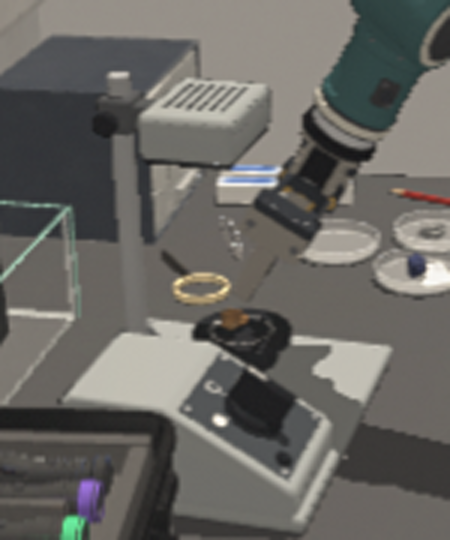

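View pics/top3.png

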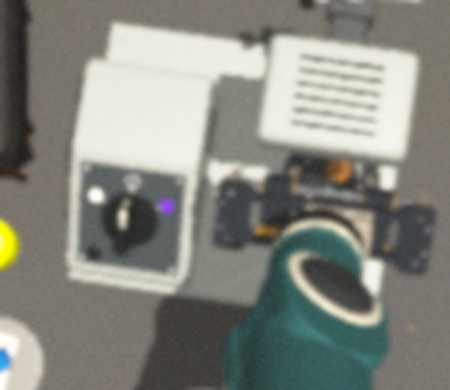

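Call:
{"fn": "arm_command", "kwargs": {
  "deltas": [0.3,-0.4,-0.4,0,0,0,0.6,0.6,-0.8,-0.9,0,0,0,0.6,0.9,-0.8,-1.4,0,0,0,0.6,1.2,-0.8,-1.9,0,0,0,0.6,1.2,-0.8,-1.9,0,0,0,0.6,1.2,-0.8,-1.9,0,0,0,0.6]
}}

```text
time: 7.3
tcp_pos: [660.4, -23.7, 85.0]
tcp_rot: [0.061, 0.964, -0.016, 0.258]
force: [-0.1, 0.4, -0.5]
gripper_width: 0.599
```

Run:
```python
from h import *
s=get_state();print(s['time'],s['joints'].round(3),s['tcp_pos'],s['force'],s['joint_vel'].round(2))
plan([672.4,-22,59],ori(30,0))
```

```text
7.3 [ 0.035  0.484 -0.115  2.084  1.185  0.152  0.247] [660.37498878 -23.72365721  84.97483698] [-0.09031154  0.43904359 -0.52417499] [ 0.01 -0.   -0.   -0.    0.01  0.   -0.01]
shift cm [ 1.2   0.17 -2.6 ] rot [-0.1 -0.  -0.4] ang 0.4
```

Call:
{"fn": "arm_command", "kwargs": {
  "deltas": [0.3,0.1,-0.7,0,0,0,0.6,0.6,0.2,-1.4,0,0,0,0.6,0.9,0.2,-2,0,0,0,0.6,1.2,0.2,-2.5,0,0,0,0.6,1.2,0.2,-2.5,0,0,0,0.6,1.2,0.2,-2.5,0,0,0,0.6]
}}

```text
time: 7.9
tcp_pos: [672.5, -22.6, 60.0]
tcp_rot: [0.062, 0.964, -0.016, 0.258]
force: [-0.7, -0.5, 0.2]
gripper_width: 0.598
```

Run:
```python
from h import *
s=get_state();print(s['time'],s['joints'].round(3),s['tcp_pos'],s['force'],s['joint_vel'].round(2))
plan([672.4,-22,59],ori(30,0))
for n in("side","top"):
    im=camera(n)[:,:,::-1];b=(190,150,290,270) if n=="side" else (150,100,300,230)
    cv2.imwrite(f"pics/{n}4.png",cv2.resize(im[b[1]:b[3],b[0]:b[2]],None,fx=4,fy=4,interpolation=cv2.INTER_CUBIC))
```

```text
7.9 [ 0.043  0.546 -0.127  2.062  1.45   0.153 -0.014] [672.50997072 -22.61918571  60.00845299] [-0.72817452 -0.54344621  0.18855533] [ 0.   -0.   -0.   -0.    0.01 -0.   -0.01]
shift cm [-0.01  0.06 -0.1 ] rot [-0.1 -0.  -0.3] ang 0.3
```

View pics/side4.png

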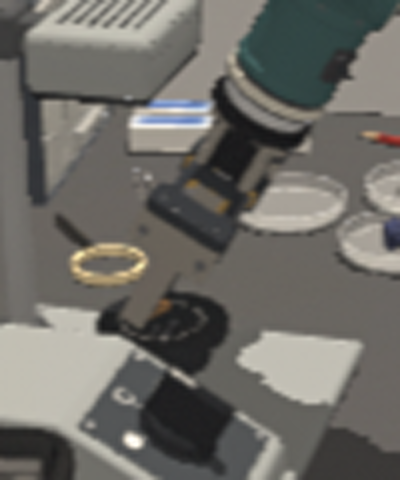

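View pics/top4.png

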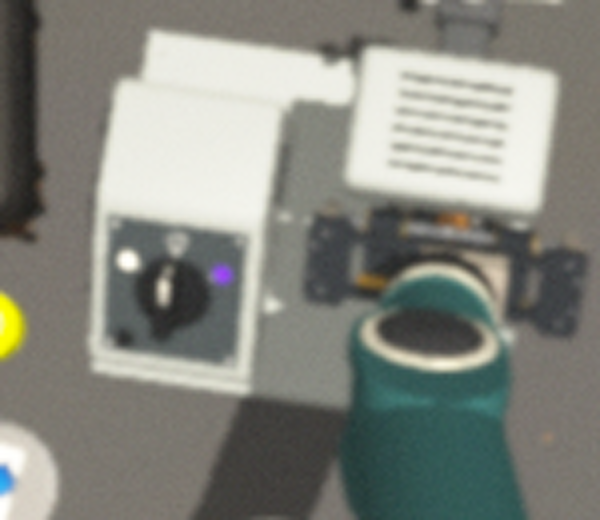

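Call:
{"fn": "arm_command", "kwargs": {
  "deltas": [0,0,-0.2,0,0,0,0.5,0,0,-0.2,0,0,0,0.4,0,0,-0.2,0,0,0,0.3,0,0,-0.2,0,0,0,0.2,0,0,-0.2,0,0,0,0.2,0,0,-0.2,0,0,0,0.1,0,0,-0.2,0,0,0,0.1,0,0,-0.2,0,0,0,0.1],
  "force": 15
}}

```text
time: 8.8
tcp_pos: [672.5, -23.1, 57.5]
tcp_rot: [0.062, 0.964, -0.016, 0.258]
force: [0.1, 0.7, 0.2]
gripper_width: 0.258
```

Run:
```python
from h import *
s=get_state();print(s['time'],s['joints'].round(3),s['tcp_pos'],s['force'],s['gripper_width']*92)
```

```text
8.8 [ 0.045  0.551 -0.128  2.062  1.479  0.153 -0.043] [672.5252033  -23.1278971   57.53138037] [0.14545156 0.73942331 0.15955196] 23.70551701143175
```

Call:
{"fn": "arm_command", "kwargs": {
  "deltas": [0,0,0,0,0,0,0.1,0,0,0,0,0,0,0.1,0,0,0.5,0,0,0,0.1,-0.3,0,1.2,0,0,0,0.1,-0.8,0.1,2,0,0,0,0.1]
}}

```text
time: 9.3
tcp_pos: [664.5, -22.2, 77.6]
tcp_rot: [0.062, 0.964, -0.016, 0.258]
force: [-1.0, 0.7, -0.6]
gripper_width: 0.254
```

Run:
```python
from h import *
s=get_state();print(s['time'],s['joints'].round(3),s['tcp_pos'],s['force'],s['gripper_width']*92)
for n in("side",):
    im=camera(n)[:,:,::-1];b=(190,150,290,270)
    cv2.imwrite(f"pics/{n}5.png",cv2.resize(im[b[1]:b[3],b[0]:b[2]],None,fx=4,fy=4,interpolation=cv2.INTER_CUBIC))
```

```text
9.3 [ 0.093  0.509 -0.19   2.072  1.314  0.185  0.131] [664.51894453 -22.17442404  77.62135981] [-1.00982435  0.70362308 -0.61668775] 23.35404588235931
```

View pics/side5.png

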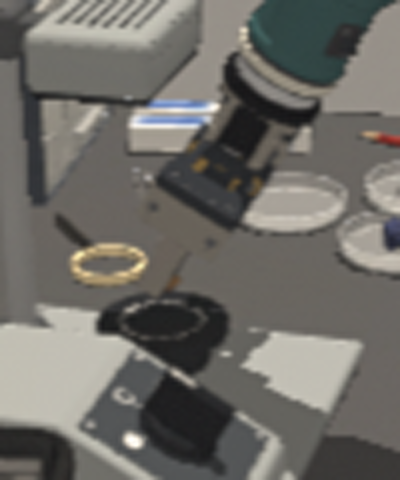

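Call:
{"fn": "arm_command", "kwargs": {
  "deltas": [-1.2,0.1,2,0,0,0,0.1,-2.5,0.2,4.2,0,0,0,0.1,-4,0.3,6.6,0,0,0,0.1,-5.5,0.4,9,0,0,0,0.1,-7,0,10.5,0,0,0,0.1,-8.5,-2,11,0,0,0,0.1,-9.5,-5,11,0,0,0,0.1,-10,-9,11,0,0,0,0.1]
}}

```text
time: 10.15
tcp_pos: [564.1, -111.5, 188.2]
tcp_rot: [0.06, 0.964, -0.016, 0.258]
force: [1.1, -0.0, -0.7]
gripper_width: 0.258
```

Run:
```python
from h import *
s=get_state();print(s['time'],s['joints'].round(3),s['tcp_pos'],s['force'],s['gripper_width']*92)
plan([550,-334.5,115],ori(30,0)); plan([610,-334.5,11],ori(30,0))
```

```text
10.15 [ 0.775  0.245 -0.696  2.187  0.576  0.278  1.063] [ 564.08406767 -111.53529827  188.185937  ] [ 1.14494787 -0.02467238 -0.68210619] 23.70640932663039
shift cm [ -1.41 -22.3   -7.32] rot [-0.   0.  -0.5] ang 0.5
shift cm [  4.59 -22.3  -17.72] rot [-0.   0.  -0.5] ang 0.5
```

Call:
{"fn": "arm_command", "kwargs": {
  "deltas": [0,-4,0,0,0,-4,0.1,0,-8,0,0,0,-8,0.1,0,-12,-1,0,0,-12,0.1,0.2,-16,-3,0,0,-16,0.1,0.2,-20,-5.5,0,0,-20,0.1,0.2,-20.2,-9,0,0,-20,0.1,0.2,-20.2,-9,0,0,-20,0.1]
}}

```text
time: 10.85
tcp_pos: [565.5, -315.1, 95.3]
tcp_rot: [0.23, 0.939, -0.06, 0.25]
force: [-0.6, 0.4, -0.9]
gripper_width: 0.255
```

```bash
cat >> h.py <<'E'
def ori2(lean,yawdeg): return R.from_euler('z',yawdeg,degrees=True)*ori(lean,0)
E
python3 - <<'E'
from h import *
s=get_state();print(s['time'],s['joints'].round(3),s['tcp_pos'],s['force'],s['gripper_width']*92)
plan([610.4,-336.5,11],ori2(30,-20))
for n in("side","top"):
    im=camera(n)[:,:,::-1];b=(190,130,340,270) if n=="side" else (290,130,420,250)
    cv2.imwrite(f"pics/{n}6.png",cv2.resize(im[b[1]:b[3],b[0]:b[2]],None,fx=4,fy=4,interpolation=cv2.INTER_CUBIC))
E
```

```text
10.85 [ 0.697  0.466 -0.295  2.102  1.124  0.151  0.475] [ 565.5286396  -315.1185046    95.30829927] [-0.58629044  0.418369   -0.8922573 ] 23.420921127019966
shift cm [ 4.49 -2.14 -8.43] rot [-0.2 -0.1 -0.2] ang 0.3
```

View pics/side6.png

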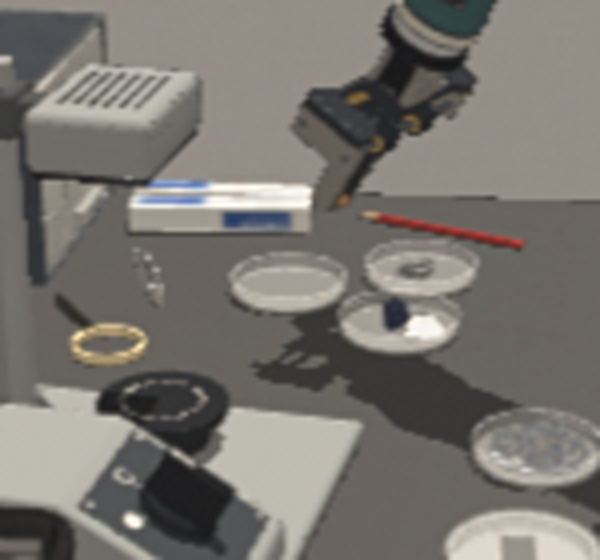

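View pics/top6.png

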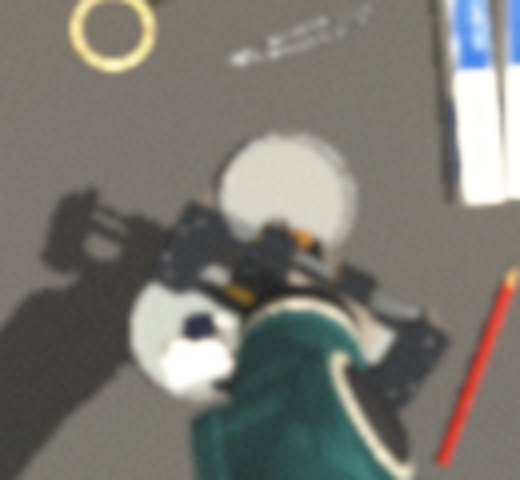

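Call:
{"fn": "arm_command", "kwargs": {
  "deltas": [0.8,-0.4,-1.5,0,0,0,0.1,1.6,-0.8,-3,0,0,0,0.1,2.4,-1.1,-4.5,0,0,0,0.1,3.1,-1.5,-5.8,0,0,0,0.1,3.7,-1.8,-6.9,0,0,0,0.1,4.1,-2,-7.7,0,0,0,0.1,4.1,-2,-7.7,0,0,0,0.1]
}}

```text
time: 11.65
tcp_pos: [607.9, -334.3, 20.3]
tcp_rot: [0.229, 0.939, -0.06, 0.251]
force: [-0.2, 0.7, 0.2]
gripper_width: 0.256
```

Run:
```python
from h import *
s=get_state();print(s['time'],s['joints'].round(3),s['tcp_pos'],s['force'],s['gripper_width']*92)
plan([610.4,-336.5,11],ori2(30,-20))
```

```text
11.65 [ 0.714  0.669 -0.331  2.006  1.773  0.191 -0.128] [ 607.85039466 -334.3236101    20.33204208] [-0.18681708  0.65363258  0.16372179] 23.529163899475783
shift cm [ 0.25 -0.22 -0.93] rot [-0.2 -0.  -0.3] ang 0.3
```

Call:
{"fn": "arm_command", "kwargs": {
  "deltas": [0.2,-0.1,-0.4,0,0,0,0.1,0.2,-0.1,-0.8,0,0,0,0.1,0.2,-0.1,-0.8,0,0,0,0.1]
}}

```text
time: 11.95
tcp_pos: [609.4, -335.0, 12.5]
tcp_rot: [0.229, 0.939, -0.06, 0.251]
force: [-0.9, -0.0, -0.9]
gripper_width: 0.251
```

Run:
```python
from h import *
s=get_state();print(s['time'],s['tcp_pos'],s['force'],s['gripper_width']*92)
im=camera("side")[:,:,::-1];b=(190,130,340,270)
cv2.imwrite(f"pics/side7.png",cv2.resize(im[b[1]:b[3],b[0]:b[2]],None,fx=4,fy=4,interpolation=cv2.INTER_CUBIC))
```

```text
11.95 [ 609.3624316  -335.04201759   12.48455148] [-0.867196   -0.02272149 -0.93770364] 23.059871008915604
```

View pics/side7.png

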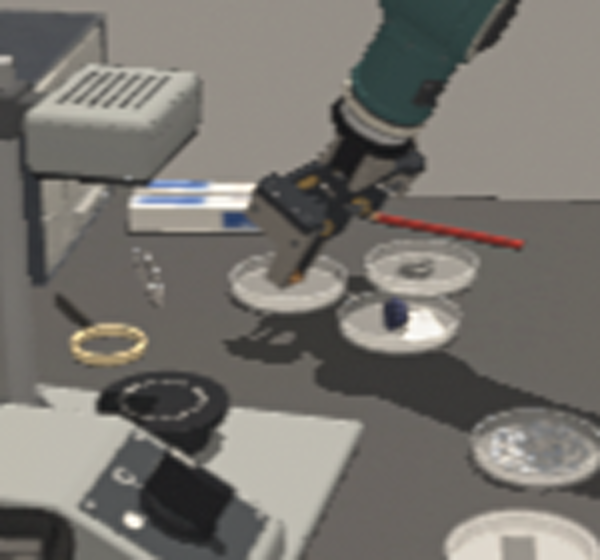

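Lower 1.5 mm more, then release and retreat along the tool axis.

Call:
{"fn": "arm_command", "kwargs": {
  "deltas": [0,0,-0.15,0,0,0,0.1,0,0,-0.15,0,0,0,0.3,0,0,-0.15,0,0,0,0.4,0,0,-0.15,0,0,0,0.4,-0.5,0.3,0.9,0,0,0,0.4,-1.3,0.7,2.5,0,0,0,0.4,-2.6,1.3,5,0,0,0,0.5,-4,2,7.5,0,0,0,0.5]
}}

```text
time: 12.8
tcp_pos: [569.2, -314.6, 88.1]
tcp_rot: [0.228, 0.939, -0.06, 0.251]
force: [0.8, 0.3, 0.4]
gripper_width: 0.496
```

Run:
```python
from h import *
s=get_state();print(s['time'],s['joints'].round(2),s['tcp_pos'],s['force'],s['gripper_width']*92)
for n in("side","top"):
    im=camera(n)[:,:,::-1];cv2.imwrite(f"pics/{n}8f.png",im);b=(190,130,340,270) if n=="side" else (290,130,420,250)
    cv2.imwrite(f"pics/{n}8.png",cv2.resize(im[b[1]:b[3],b[0]:b[2]],None,fx=4,fy=4,interpolation=cv2.INTER_CUBIC))
```

```text
12.8 [ 0.76  0.5  -0.38  2.09  1.3   0.18  0.32] [ 569.23323271 -314.59848844   88.11241527] [0.76759187 0.32000534 0.41500942] 45.62762406116125
```

View pics/side8.png

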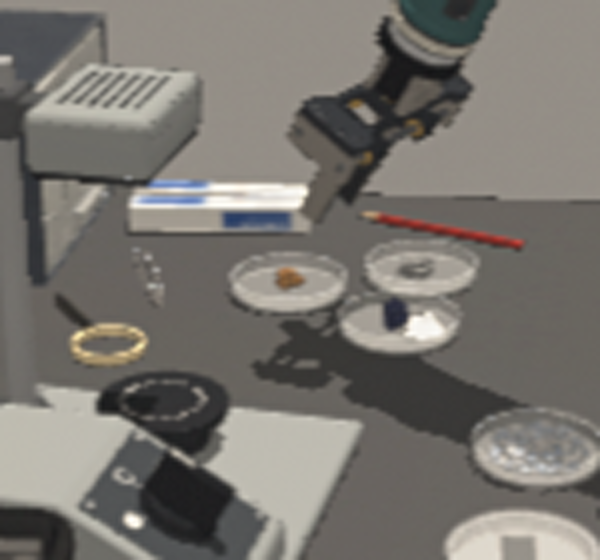

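View pics/top8.png

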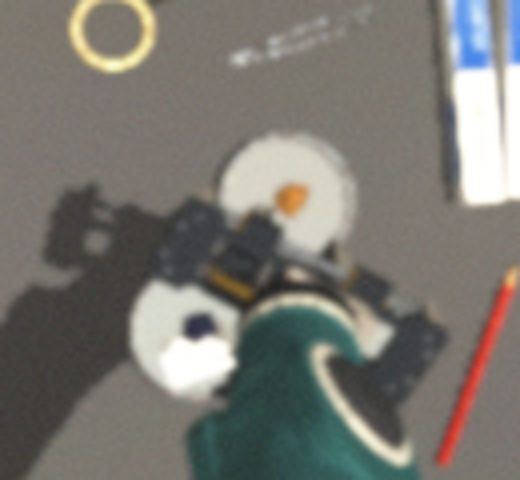

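Call:
{"fn": "arm_command", "kwargs": {
  "deltas": [-2,1,1,0,0,0,0.43,-5,3.5,1,0,0,0,0.43,-8,5.8,0.5,0,0,0,0.43,-9.5,6.8,0,0,0,0,0.43,-9.5,6.8,-0.5,0,0,0,0.43,-9.5,6.8,-0.5,0,0,0,0.43]
}}

```text
time: 13.5
tcp_pos: [474.1, -246.7, 81.6]
tcp_rot: [0.229, 0.939, -0.06, 0.251]
force: [-0.2, -0.2, -0.0]
gripper_width: 0.428
```

Run:
```python
from h import *
s=get_state();print(s['time'],s['joints'].round(2),s['tcp_pos'],s['force'],s['gripper_width']*92)
plan([509,-264.6,12],ori2(30,-20))
for n in("side","top"):
    im=camera(n)[:,:,::-1];cv2.imwrite(f"pics/{n}9f.png",im);b=(230,170,340,250) if n=="side" else (290,150,420,250)
    cv2.imwrite(f"pics/{n}9.png",cv2.resize(im[b[1]:b[3],b[0]:b[2]],None,fx=5,fy=5,interpolation=cv2.INTER_CUBIC))
```

```text
13.5 [ 0.84  0.39 -0.51  2.35  1.95  0.23 -0.38] [ 474.07846442 -246.66034224   81.62085297] [-0.19236005 -0.18550686 -0.03715497] 39.363393019932964
shift cm [ 3.49 -1.79 -6.96] rot [-0.2 -0.1 -0.3] ang 0.4
```

View pics/side9.png

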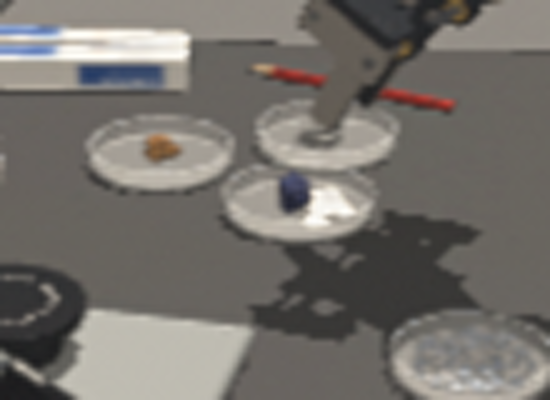

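View pics/top9.png

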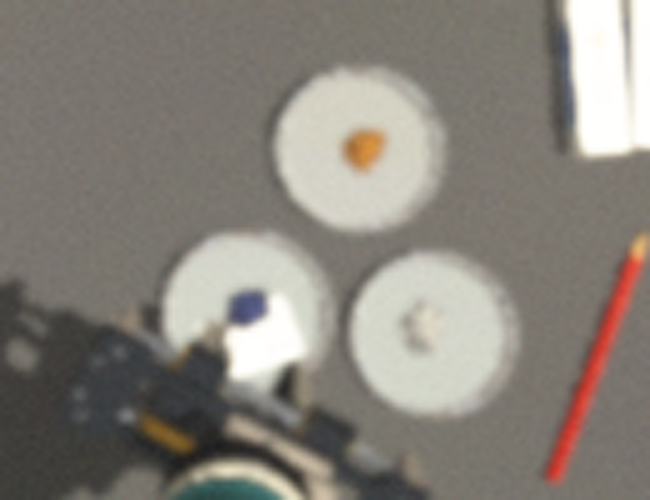

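Call:
{"fn": "arm_command", "kwargs": {
  "deltas": [0.7,-0.4,-1.4,0,0,0,0.43,1.4,-0.7,-2.8,0,0,0,0.43,2.1,-1.1,-4.2,0,0,0,0.43,2.6,-1.3,-5.2,0,0,0,0.43,3.1,-1.6,-6.2,0,0,0,0.43,3.3,-1.7,-6.7,0,0,0,0.43,3.3,-1.7,-6.7,0,0,0,0.43]
}}

```text
time: 14.3
tcp_pos: [507.9, -264.3, 14.9]
tcp_rot: [0.229, 0.939, -0.06, 0.251]
force: [-0.3, 0.2, -0.5]
gripper_width: 0.432
```

Run:
```python
from h import *
s=get_state();print(s['time'],s['joints'].round(2),s['tcp_pos'],s['force'],s['gripper_width']*92)
plan([509,-264.6,12],ori2(30,-20))
for n in("side","top"):
    im=camera(n)[:,:,::-1];b=(230,170,340,250) if n=="side" else (290,150,420,250)
    cv2.imwrite(f"pics/{n}10.png",cv2.resize(im[b[1]:b[3],b[0]:b[2]],None,fx=5,fy=5,interpolation=cv2.INTER_CUBIC))
```

```text
14.3 [ 0.91  0.63 -0.59  2.27  2.17  0.39 -0.52] [ 507.86043091 -264.28534783   14.87377188] [-0.31752481  0.2429557  -0.47947291] 39.76288811306262
shift cm [ 0.11 -0.03 -0.29] rot [-0.2 -0.  -0.2] ang 0.3
```

View pics/side10.png

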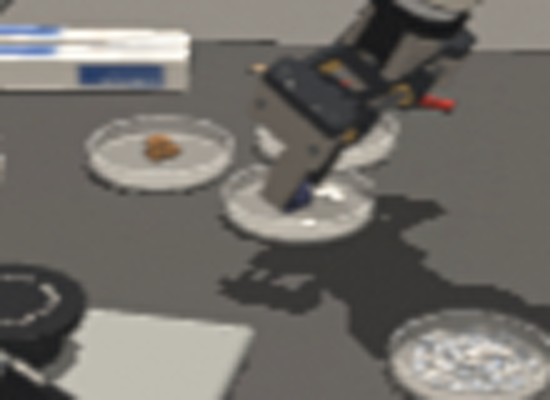

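View pics/top10.png

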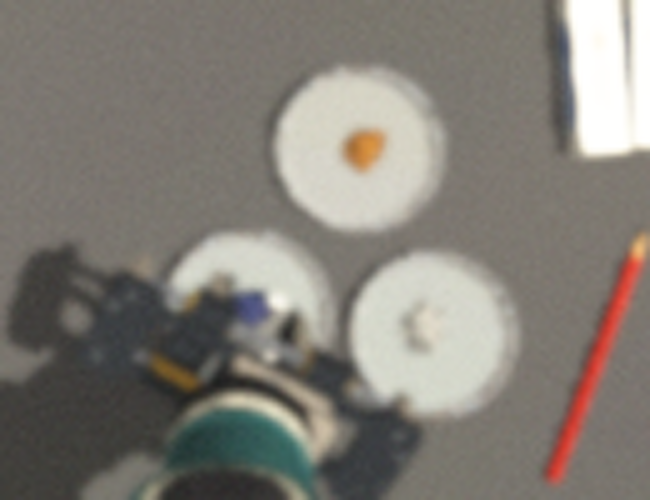

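Call:
{"fn": "arm_command", "kwargs": {
  "deltas": [0.1,0,-0.3,0,0,0,0.35,0.1,0,-0.3,0,0,0,0.3,0.1,0,-0.3,0,0,0,0.2,0.1,0,-0.3,0,0,0,0.1,0.1,0,-0.3,0,0,0,0.1,0.1,0,-0.3,0,0,0,0.1],
  "force": 15
}}

```text
time: 15.0
tcp_pos: [508.7, -264.1, 12.8]
tcp_rot: [0.229, 0.939, -0.06, 0.251]
force: [-0.9, 0.5, 1.5]
gripper_width: 0.27
```

Run:
```python
from h import *
s=get_state();print(s['time'],s['tcp_pos'],s['force'],s['gripper_width']*92)
```

```text
15.0 [ 508.66192222 -264.08018315   12.78764412] [-0.85170422  0.53908735  1.50913445] 24.8028806553172
```

Width 24.8 mm, which matches the stone's 25. Lifting and checking.

Call:
{"fn": "arm_command", "kwargs": {
  "deltas": [0,0,0,0,0,0,0.1,0,0,0,0,0,0,0.1,0,0,0.8,0,0,0,0.1,-0.3,0.2,2,0,0,0,0.1,-1,0.5,4,0,0,0,0.1,-2,1,7,0,0,0,0.1,-2,1,7,0,0,0,0.1]
}}

```text
time: 15.7
tcp_pos: [489.5, -254.6, 86.8]
tcp_rot: [0.228, 0.938, -0.062, 0.254]
force: [0.4, -0.6, -0.3]
gripper_width: 0.274
```

Run:
```python
from h import *
s=get_state();print(s['time'],s['joints'].round(2),s['tcp_pos'],s['force'],s['gripper_width']*92)
for n in("side","top"):
    im=camera(n)[:,:,::-1];b=(230,150,350,250) if n=="side" else (290,150,420,250)
    cv2.imwrite(f"pics/{n}11.png",cv2.resize(im[b[1]:b[3],b[0]:b[2]],None,fx=5,fy=5,interpolation=cv2.INTER_CUBIC))
plan([600,-15,180],ori(30,0))
```

```text
15.7 [ 0.8   0.39 -0.46  2.32  1.89  0.21 -0.33] [ 489.53438505 -254.61679996   86.81385852] [ 0.3829697  -0.58297014 -0.29724506] 25.208172404667412
shift cm [11.09 23.93  9.61] rot [-0.   0.1 19.7] ang 19.7
```

View pics/side11.png

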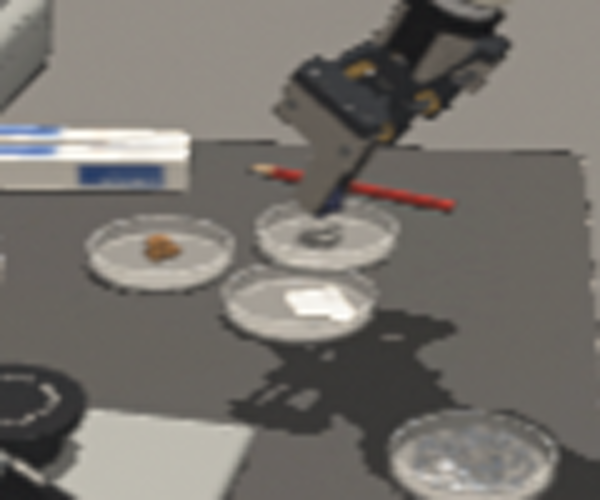

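View pics/top11.png

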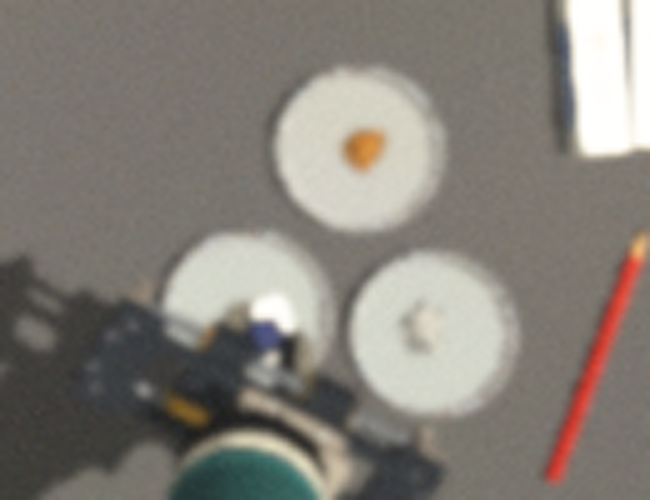

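Call:
{"fn": "arm_command", "kwargs": {
  "deltas": [0.5,1.5,4,0,0,0,0.1,1.5,5,7,0,0,2,0.1,3,9,9,0,0,5,0.1,5,13,9.6,0,0,9,0.1,7,17,9.6,0,0,14,0.1,9,20.5,9.6,0,0,18,0.1,10.7,23.7,9.6,0,0,19.7,0.1,10.7,23.7,9.6,0,0,19.7,0.1]
}}

```text
time: 16.6
tcp_pos: [596.3, -15.8, 177.8]
tcp_rot: [0.065, 0.964, -0.016, 0.257]
force: [0.5, 0.5, -0.0]
gripper_width: 0.269
```

Run:
```python
from h import *
s=get_state();print(s['time'],s['joints'].round(2),s['tcp_pos'],s['force'],s['gripper_width']*92)
plan([662.5,-16.3,60],ori(30,0))
z=ori(30,0).as_matrix()[:,2];plan(np.array([662.5,-16.3,60])-60*z,ori(30,0))
```

```text
16.6 [ 0.58  0.32 -0.76  2.14  0.99  0.4   0.48] [596.2968925  -15.78522416 177.8476443 ] [ 0.51553749  0.49832489 -0.04211975] 24.789405063417515
shift cm [  6.62  -0.05 -11.78] rot [-0.2 -0.1  0.1] ang 0.3
shift cm [ 3.65  0.35 -6.59] rot [-0.2 -0.1  0.1] ang 0.3
```

Call:
{"fn": "arm_command", "kwargs": {
  "deltas": [0.6,0.1,-1.1,0,0,0,0.1,1.2,0.2,-2.2,0,0,0,0.1,1.8,0.2,-3.3,0,0,0,0.1,2.4,0.3,-4.4,0,0,0,0.1,3,0.3,-5.5,0,0,0,0.1,3.6,0.3,-6.6,0,0,0,0.1,3.6,0.3,-6.6,0,0,0,0.1]
}}

```text
time: 17.3
tcp_pos: [630.7, -14.1, 109.5]
tcp_rot: [0.065, 0.965, -0.016, 0.255]
force: [-0.8, 0.8, -1.2]
gripper_width: 0.273
```

Run:
```python
from h import *
s=get_state();print(s['time'],s['joints'].round(2),s['tcp_pos'],s['force'],s['gripper_width']*92)
plan([662.5,-16.3,60],ori(30,0))
```

```text
17.3 [ 0.39  0.47 -0.56  2.12  1.33  0.35  0.15] [630.72213927 -14.12332661 109.47076933] [-0.7607254   0.84781767 -1.23431059] 25.155956934382985
shift cm [ 3.18 -0.22 -4.95] rot [-0.2 -0.3  0. ] ang 0.4
```

Call:
{"fn": "arm_command", "kwargs": {
  "deltas": [0.7,0,-1,0,0,0,0.1,1.4,-0.1,-2,0,0,0,0.1,2,-0.1,-3,0,0,0,0.1,2.6,-0.2,-3.7,0,0,0,0.1,3,-0.2,-4.2,0,0,0,0.1,3,-0.2,-4.2,0,0,0,0.1]
}}

```text
time: 17.9
tcp_pos: [661.6, -16.2, 69.8]
tcp_rot: [0.065, 0.964, -0.016, 0.257]
force: [-0.3, -0.4, -0.1]
gripper_width: 0.269
```

Run:
```python
from h import *
s=get_state();print(s['time'],s['joints'].round(2),s['tcp_pos'],s['force'],s['gripper_width']*92)
plan([662.5,-16.3,60],ori(30,0))
for n in("side","top"):
    im=camera(n)[:,:,::-1];b=(190,150,310,250) if n=="side" else (220,120,320,200)
    cv2.imwrite(f"pics/{n}12.png",cv2.resize(im[b[1]:b[3],b[0]:b[2]],None,fx=6,fy=6,interpolation=cv2.INTER_CUBIC))
```

```text
17.9 [ 0.32  0.57 -0.49  2.06  1.51  0.34 -0.01] [661.56263618 -16.15336687  69.77461808] [-0.25838166 -0.35631633 -0.13774145] 24.770878397282726
shift cm [ 0.09 -0.01 -0.98] rot [-0.2 -0.1  0. ] ang 0.2
```

View pics/side12.png

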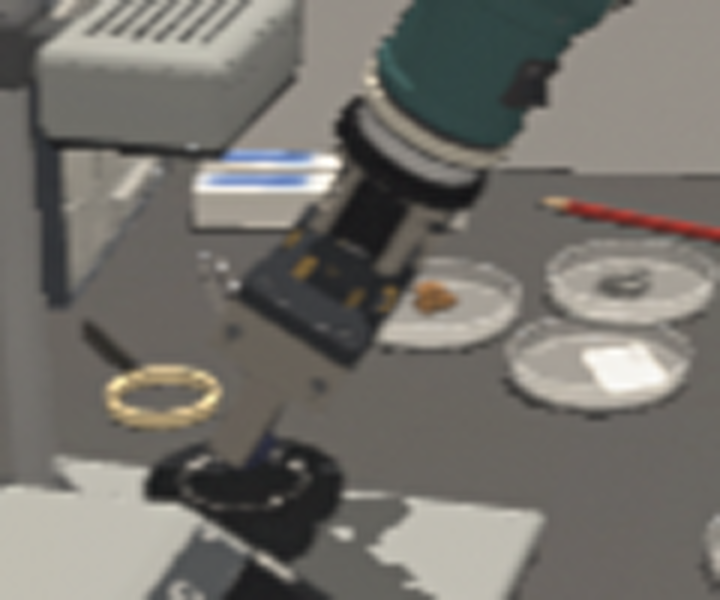

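View pics/top12.png

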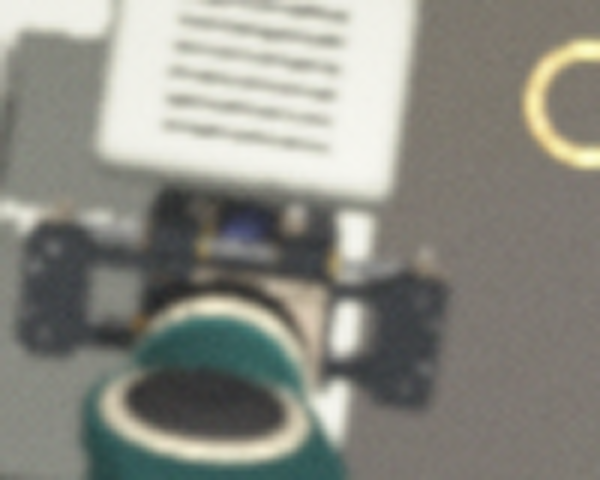

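Call:
{"fn": "arm_command", "kwargs": {
  "deltas": [0,0,-0.4,0,0,0,0.1,0.1,0,-0.7,0,0,0,0.1,0.1,0,-0.9,0,0,0,0.1,0.1,0,-0.9,0,0,0,0.1]
}}

```text
time: 18.4
tcp_pos: [662.4, -16.1, 61.3]
tcp_rot: [0.065, 0.964, -0.016, 0.258]
force: [0.6, -0.7, 0.4]
gripper_width: 0.272
```

Run:
```python
from h import *
s=get_state();print(s['time'],s['tcp_pos'],s['force'],s['moment'],s['gripper_width']*92)
```

```text
18.4 [662.35045231 -16.0926747   61.25928056] [ 0.57490838 -0.7426234   0.38393544] [ 0.13677987  0.50365265 -0.04091294] 25.05829839400495
```

Call:
{"fn": "arm_command", "kwargs": {
  "deltas": [0,0,-0.1,0,0,0,0.1,0,0,-0.2,0,0,0,0.1,0,0,-0.2,0,0,0,0.1]
}}

```text
time: 18.7
tcp_pos: [662.9, -16.0, 60.3]
tcp_rot: [0.065, 0.964, -0.016, 0.258]
force: [-3.5, 0.2, 4.2]
gripper_width: 0.272
```

Run:
```python
from h import *
s=get_state();print(s['time'],s['tcp_pos'],s['force'],s['moment'],s['gripper_width']*92)
```

```text
18.7 [662.9111517  -15.9967643   60.29823946] [-3.54556753  0.22026348  4.18952215] [-0.03617512  0.54605888 -0.04766419] 25.013516976783194
```

Call:
{"fn": "arm_command", "kwargs": {
  "deltas": [0,0,0,0,0,0,0.3,0,0,0,0,0,0,0.35,0,0,0,0,0,0,0.45,0,0,0,0,0,0,0.55,-0.5,0.1,0.9,0,0,0,0.6,-1.5,0.2,2.6,0,0,0,0.6,-3,0.4,5.2,0,0,0,0.6,-5,0.7,8.7,0,0,0,0.6]
}}

```text
time: 19.5
tcp_pos: [611.5, -9.1, 146.0]
tcp_rot: [0.065, 0.964, -0.016, 0.256]
force: [-0.5, -0.4, 0.6]
gripper_width: 0.599
```

Run:
```python
from h import *
np.set_printoptions(precision=1,suppress=True)
s=get_state();print(s['time'],s['joints'].round(2),s['tcp_pos'],s['force'],s['gripper_width']*92)
for n in("side","top"):
    im=camera(n)[:,:,::-1].copy();cv2.imwrite(f"pics/{n}13f.png",im);b=(190,150,310,250) if n=="side" else (220,120,320,200)
    cv2.imwrite(f"pics/{n}13.png",cv2.resize(im[b[1]:b[3],b[0]:b[2]],None,fx=6,fy=6,interpolation=cv2.INTER_CUBIC))
    print(n,(proj(n,[W([0,-95,50]),W([0,-95,62])])-b[:2]+.5)*6)
```

```text
19.5 [ 0.4  0.4 -0.6  2.1  1.1  0.4  0.3] [611.5  -9.1 146. ] [-0.5 -0.4  0.6] 55.06472505930957
side [[245.4 479.9]
 [244.4 458.1]]
top [[245.5 238.1]
 [245.7 233.8]]
```

View pics/side13.png

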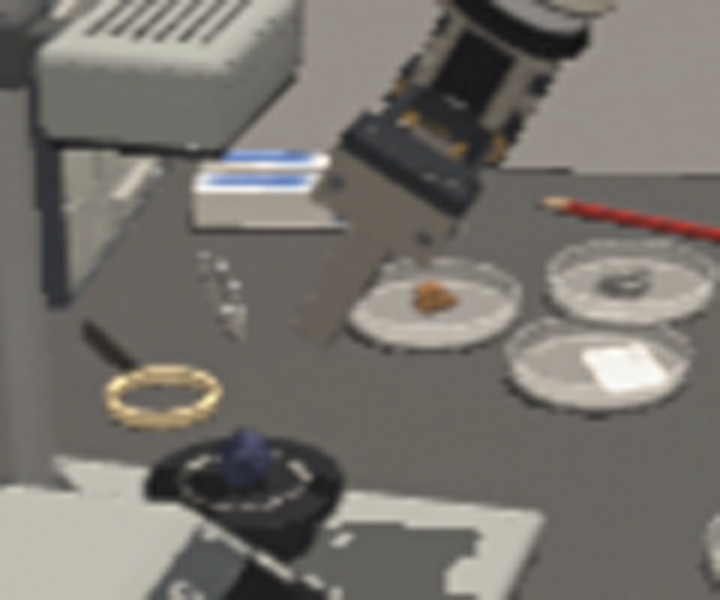

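View pics/top13.png

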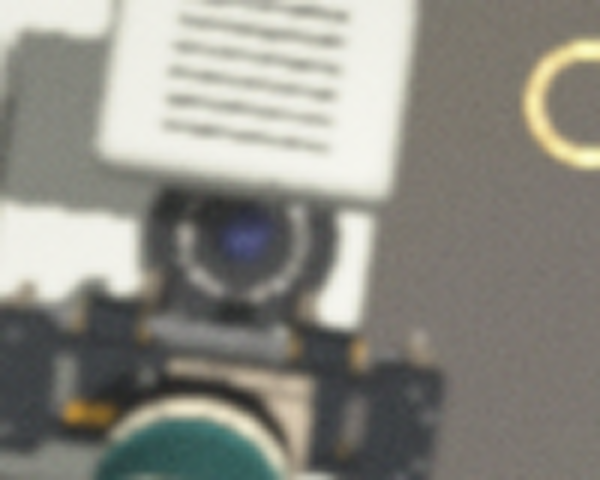

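Call:
{"fn": "arm_command", "kwargs": {
  "deltas": [-1.5,0.5,2,0,0,0,0.6,-3,2,3.5,0,0,0,0.6,-4.5,5.5,3.5,0,0,0,0.6,-4.9,9.5,3.5,0,0,0,0.6,-4.9,13.5,3,0,0,0,0.6,-4.9,17,2,0,0,0,0.6,-4.9,20,1,0,0,0,0.6,-4.9,20,1,0,0,0,0.6]
}}

```text
time: 20.4
tcp_pos: [562.6, 196.2, 154.9]
tcp_rot: [0.062, 0.964, -0.014, 0.257]
force: [0.1, 0.7, -0.7]
gripper_width: 0.597
```

Run:
```python
from h import *
s=get_state();print(s['time'],s['joints'].round(2),s['tcp_pos'],s['force'],s['gripper_width']*92)
plan([562.4,191.6,154.8],ori(30,0));plan([602,186.3,85.5],ori(30,0))
for n in("side","top"):
    im=camera(n)[:,:,::-1].copy();b=(190,170,310,270) if n=="side" else (150,120,250,200)
    cv2.imwrite(f"pics/{n}14.png",cv2.resize(im[b[1]:b[3],b[0]:b[2]],None,fx=6,fy=6,interpolation=cv2.INTER_CUBIC))
```

```text
20.4 [ 0.05  0.4  -0.72  2.12  1.19  0.64 -0.11] [562.64409074 196.15141555 154.9171275 ] [ 0.09507682  0.73175791 -0.66937257] 54.915153470757346
shift cm [-0.02 -0.46 -0.01] rot [-0.3 -0.2 -0.4] ang 0.5
shift cm [ 3.94 -0.99 -6.94] rot [-0.3 -0.2 -0.4] ang 0.5
```

View pics/side14.png

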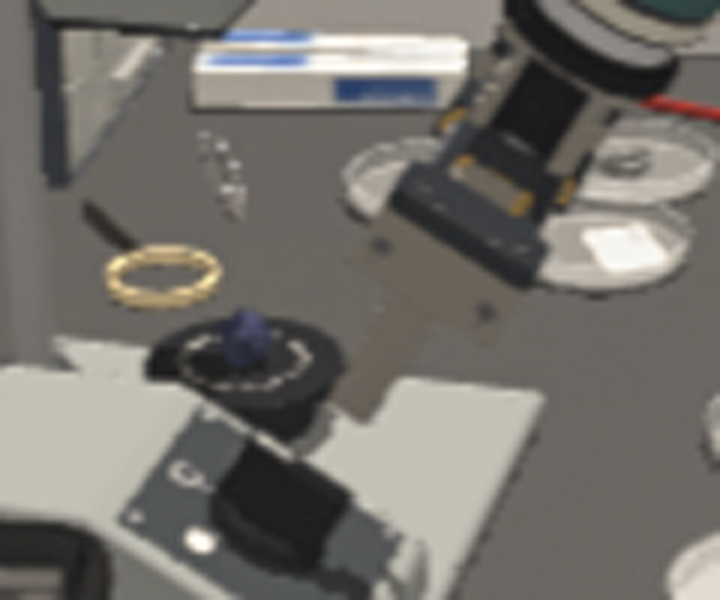

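View pics/top14.png

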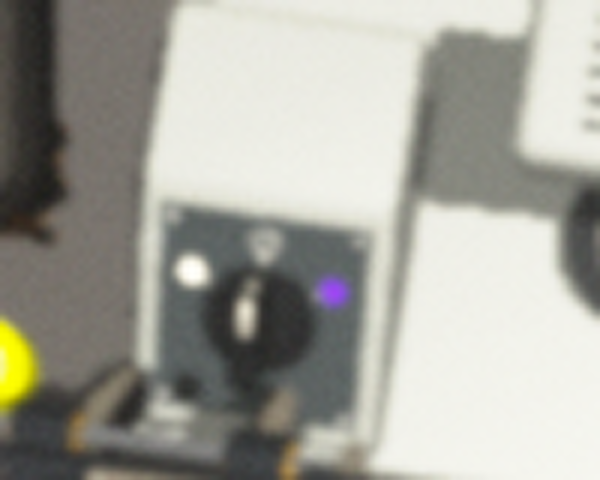

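Call:
{"fn": "arm_command", "kwargs": {
  "deltas": [0.2,-0.5,-0.5,0,0,0,0.6,0.9,-0.7,-1.8,0,0,0,0.6,1.8,-0.8,-3.3,0,0,0,0.6,2.7,-0.9,-4.8,0,0,0,0.6,3.4,-1,-6,0,0,0,0.6,3.9,-1,-6.8,0,0,0,0.6,3.9,-1,-6.8,0,0,0,0.6]
}}

```text
time: 21.2
tcp_pos: [602.9, 178.7, 87.5]
tcp_rot: [0.066, 0.964, -0.017, 0.257]
force: [-0.4, -0.1, 0.0]
gripper_width: 0.597
```

Run:
```python
from h import *
s=get_state();print(s['time'],s['joints'].round(2),s['tcp_pos'],s['force'],s['gripper_width']*92)
plan([602,186.3,85.5],ori(30,0))
```

```text
21.2 [ 0.    0.55 -0.61  2.09  1.42  0.59 -0.28] [602.87840677 178.74553162  87.49966088] [-0.37008426 -0.11934458  0.02424773] 54.953078057953604
shift cm [-0.09  0.76 -0.2 ] rot [-0.1 -0.1  0.2] ang 0.2
```

Call:
{"fn": "arm_command", "kwargs": {
  "deltas": [0,0.4,-0.1,0,0,0,0.6,-0.1,0.7,-0.2,0,0,0,0.5,-0.1,0.7,-0.2,0,0,0,0.3,-0.1,0.7,-0.2,0,0,0,0.2,-0.1,0.7,-0.2,0,0,0,0.1,-0.1,0.7,-0.2,0,0,0,0.05,-0.1,0.7,-0.2,0,0,0,0.05,-0.1,0.7,-0.2,0,0,0,0.05],
  "force": 15
}}

```text
time: 22.0
tcp_pos: [601.6, 186.3, 86.7]
tcp_rot: [0.066, 0.964, -0.018, 0.258]
force: [-3.4, -4.8, 4.6]
gripper_width: 0.141
```

Run:
```python
from h import *
s=get_state();print(s['time'],s['joints'].round(2),s['tcp_pos'],s['force'],s['moment'],s['gripper_width']*92)
plan([602,186.3,85.5],ori(30,0))
```

```text
22.0 [-0.01  0.55 -0.61  2.08  1.43  0.61 -0.29] [601.60345358 186.3321983   86.69942746] [-3.3618942  -4.78091063  4.61407999] [-0.90078671  0.64910329 -0.56158179] 12.986247775685978
shift cm [ 0.04 -0.   -0.12] rot [-0.  -0.   0.1] ang 0.1
```

Call:
{"fn": "arm_command", "kwargs": {
  "deltas": [0,0,0,3.8,-0.5,-6.6,0.05,0,0,0,7.6,-1,-13.2,0.05,0,0,0,11.3,-1.5,-19.8,0.05,0,0,0,15.1,-2,-26.4,0.05,0,0,0,18.9,-2.5,-33,0.05,0,0,0,22.7,-3,-39.6,0.05,0,0,0,26.4,-3.6,-46.2,0.05,0,0,0,30.2,-4.1,-52.8,0.05]
}}

```text
time: 22.8
tcp_pos: [602.4, 187.6, 87.1]
tcp_rot: [0.547, 0.796, 0.118, 0.232]
force: [1.4, -1.7, 0.9]
gripper_width: 0.144
```

Run:
```python
from h import *
s=get_state();print(s['time'],s['joints'].round(2),s['tcp_pos'],s['force'],s['moment'],s['gripper_width']*92)
plan([602,186.3,85.5],ori(30,60))
```

```text
22.8 [-0.05  0.54 -0.57  2.09  1.42  0.58 -1.36] [602.44284547 187.5607724   87.09691367] [ 1.44074852 -1.74553745  0.87862098] [-0.43195328  0.10825636 -0.22270115] 13.290890470512892
shift cm [-0.04 -0.13 -0.16] rot [-0.7  0.3  1.2] ang 1.4
```

Call:
{"fn": "arm_command", "kwargs": {
  "deltas": [0,0,0,-0.5,0.1,0.9,0.05,0,0,0,-0.5,0.1,0.9,0.3,0,0,0,-0.5,0.1,0.9,0.5,0,0,0,-0.5,0.1,0.9,0.6,-0.5,0.1,0.9,-0.5,0.1,0.9,0.6,-1.5,0.2,2.6,-0.5,0.1,0.9,0.6,-3,0.4,5.2,-0.5,0.1,0.9,0.6,-5,0.7,8.7,-0.5,0.1,0.9,0.6]
}}

```text
time: 23.6
tcp_pos: [550.4, 194.6, 172.8]
tcp_rot: [0.537, 0.803, 0.114, 0.231]
force: [0.2, 0.4, 0.3]
gripper_width: 0.6
```

Call:
{"fn": "arm_command", "kwargs": {
  "deltas": [-3,0.5,4,0,0,0,0.6,-6,1,8,0,0,0,0.6,-9,1.5,12,0,0,0,0.6,-12,2,14,0,0,0,0.6,-15,2.5,15,0,0,0,0.6,-15,2.5,15,0,0,0,0.6]
}}

```text
time: 24.2
tcp_pos: [399.6, 221.7, 325.9]
tcp_rot: [0.535, 0.803, 0.117, 0.235]
force: [0.5, 0.9, 0.7]
gripper_width: 0.598
```

Run:
```python
from h import *
s=get_state();print(s['time'],s['joints'].round(2),s['tcp_pos'],s['force'],s['gripper_width']*92)
for n in("side","top"):
    im=camera(n)[:,:,::-1].copy();cv2.imwrite(f"pics/{n}15f.png",im);b=(180,150,330,275) if n=="side" else (160,100,300,205)
    cv2.imwrite(f"pics/{n}15.png",cv2.resize(im[b[1]:b[3],b[0]:b[2]],None,fx=5,fy=5,interpolation=cv2.INTER_CUBIC))
    a,c=cv2.imread(f"pics/{n}0.png"),im
```

```text
24.2 [ 0.15 -0.2  -0.89  2.15  0.35  0.8  -0.57] [399.64513025 221.66024344 325.8822162 ] [0.52570346 0.92259674 0.69293012] 54.994126562775044
```

View pics/side15.png

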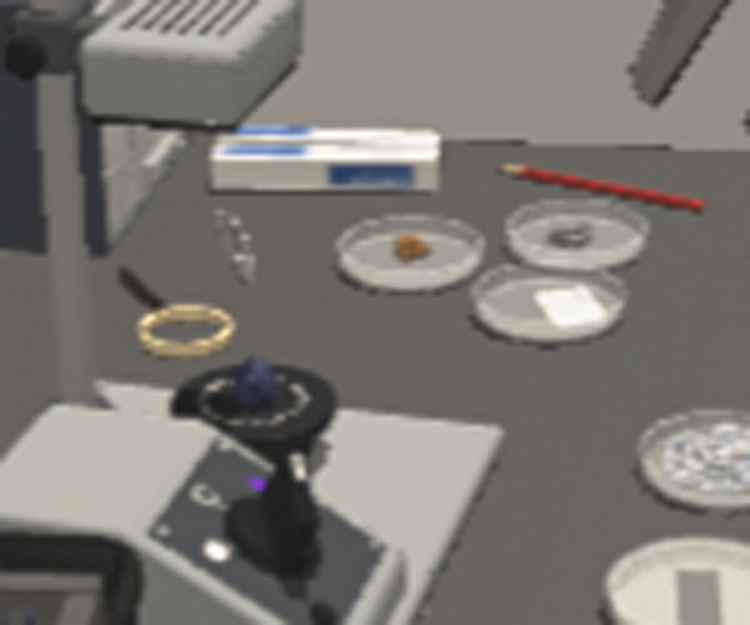

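View pics/top15.png

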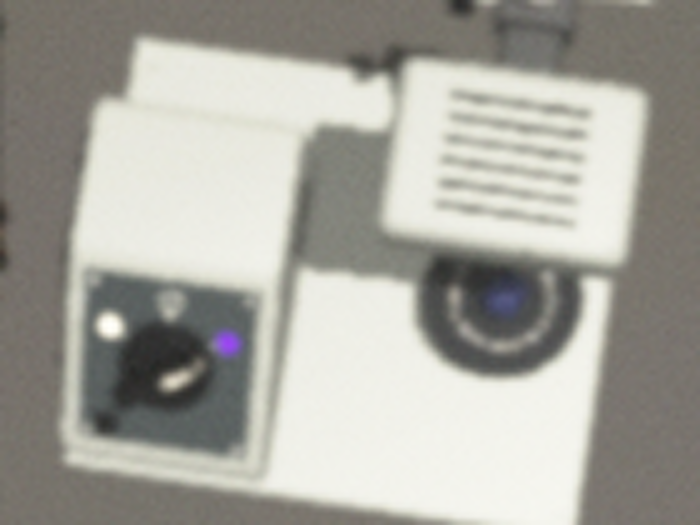

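View pics/top15f.png

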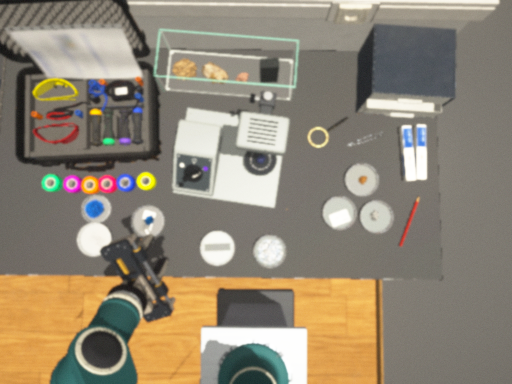

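Run:
```python
from h import *
np.set_printoptions(precision=1,suppress=True)
b=(160,100);c=W([-74,95,73])
for a in(0,45,60,65):
    q=ori(30,a).as_matrix();zo=-q[:,2];p=-q[:,0]
    print(a,((proj("top",[c+38*zo+10*p,c+38*zo+24*p])-b+.5)*5).ravel(),((proj("side",[c+38*zo+10*p,c+38*zo+24*p])-(180,150)+.5)*5).ravel())
t=cv2.imread("pics/top15f.png");s=cv2.imread("pics/side15f.png")
def cen(im,box):
    m=cv2.inRange(cv2.cvtColor(im,cv2.COLOR_BGR2HSV),(110,60,0),(135,255,200))>0;r=blob(im,m,box);return r[0],r[1][4]
a,b2=cen(t,(245,150,276,170)),cen(s,(220,215,245,235));print(a,b2,tri(a[0],b2[0]),W([0,-95,62]))
```

```text
0 [155.5 375.2 156.9 352.6] [290.7 477.  267.4 462.1]
45 [167.4 381.6 185.5 368.2] [299.8 473.6 289.2 454.1]
60 [169.9 385.4 191.6 377.2] [304.1 474.3 299.6 455.8]
65 [170.5 386.7 193.  380.4] [305.6 474.7 303.2 456.9]
(array([260.4, 159.4]), np.int32(38)) (array([230.8, 225.8]), np.int32(46)) (array([656.6, -15.8,  62.2]), np.float64(1.0646897868813336)) [658.8 -15.9  62. ]
```

Run:
```python
from h import *
np.set_printoptions(precision=2,suppress=True)
c=W([-74,95,73])
def meas(f,n,box,thr=150):
    g=cv2.imread(f).max(2).astype(float)[box[1]:box[3],box[0]:box[2]]
    w=np.clip(g-g.min()-0.45*(g.max()-g.min()),0,None);v,u=np.indices(g.shape);w/=w.sum()
    m=np.array([(w*u).sum(),(w*v).sum()]);d=np.stack([u-m[0],v-m[1]]);C2=np.einsum('aij,bij,ij->ab',d,d,w)
    e=np.linalg.eigh(C2)[1][:,1];return m+box[:2],e
for f,n,box in(("pics/top15f.png","top",(189,170,203,180)),("pics/side15f.png","side",(235,238,244,248)),("pics/top9f.png","top",(195,165,203,178))):
    m,e=meas(f,n,box);o,d=ray(n,m);zo=-ori(30,0).as_matrix()[:,2];P0=c+38*zo
    hit=lambda uv:(lambda o,d:o+d*(((P0-o)@zo)/(d@zo)))(*ray(n,uv))
    A,B=hit(m-e),hit(m+e);q=ori(30,0).as_matrix();v=B-A;up=-q[:,0];left=q[:,1]
    ang=lambda v:np.degrees(np.arctan2(-(v@left),v@up)); print(f,m,"line dir",ang(v)%180,"centre dir",ang(hit(m)-P0),np.linalg.norm(hit(m)-P0))
```

```text
pics/top15f.png [194.76 175.58] line dir 58.10990135818403 centre dir 54.50669794431204 14.916892955672125
pics/side15f.png [240.64 244.14] line dir 23.751623115168968 centre dir 65.86819495662408 11.299525427078953
pics/top9f.png [201.55 167.3 ] line dir 155.6803694443794 centre dir 38.92117751759157 47.53866948571281
```

```bash
python3 -c "
from station import *
print(hand_in(), get_state()['time'])"
```

```text
the job is handed in; nothing more can be done
the job is handed in; nothing more can be done
```

The job is done and handed in at about 24 s of the 69 s allowed. I turned the switch to off, moved the jasper from the stage into the empty glass dish, and laid the sodalite in the ring. Then I turned the switch to UV and backed the arm clear.

- **Sodalite:** measured from both cameras at (656.6, -15.8, 62) mm. The ring centre works out at (658.8, -15.9), so it sits about 2 mm off centre.
- **Switch:** the pointer line in the top view reads about 58° against the 60° UV detent, with the gripper released. The same estimate from the side view gave about 24° and a repeat on an earlier top picture also made no sense. I put both down to other bright pixels in the box, so the reading rests on the top view alone, supported by the hand having turned about 61°.
- **Jasper and the other stones:** the jasper lies near the middle of its dish. By eye, the azurite and galena are where they were; I did not measure them.
- **Forces and lamp:** wrist force readings after each move stayed under about 10 N. The side pictures showed a gap between the hand and the lamp.
- **Wrist joint:** joint 6 ran close to its lower limit (0.151 against 0.15) on some of the leaning moves, but no reading was below it.

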